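Register coloured caps on the print table

ROBOT

A 6-joint arm with a two-finger parallel gripper is mounted at the origin on the work surface. World frame = base frame: x ahead of the robot, y to its left, z up, the work surface at z = 0. Lengths are in mm, angles in rad, forces in N, time in s.
With the tool pointing down it reaches from about 300 to 1000 mm from the base axis. Payload 5.1 kg.
Tool frame: the origin (TCP) lies at the very end of the fingers, on their centre line; the grasp point (between the pads) lies 19 mm behind it (ctrl.grip_point_offset is the distance from the TCP to the grasp point, in mm); z points along the fingers, y is the line along which they close (so a half turn about z gives the same grasp; the last joint's range is limited). The gripper opens to 95 mm and grips with 3 to 60 N. Pads are 20 mm wide; open, the fingers measure 119 mm over their backs; the gripper's body (75 mm by 180 mm) begins 59 mm behind the grasp point.
Start: joints at [-1.211, 0.124, 1.65, -0, 1.367, -0.083], TCP at [278.474, -587.313, 214.656] pointing down, gripper open.
Joint ranges: [-2.61, 2.61], [-1.02, 2.33], [0.03, 2.71], [-1.35, 4.49], [0.32, 2.68], [-2.91, 2.91]. Speed limits (rad/s): [2.57, 2.57, 3.14, 3.14, 3.14, 3.14].

INTERFACE

Orientations are given as a rotation vector (axis times angle).
In Python, from workcell import ctrl gives the robot as it stands. The module is installed in compiled form; this text tells all that it offers.
- The arm moves only by the tool drive_tool, never from a script. Its argument "steps" is a list of rows, each a list of 5 numbers: the opening, from 0 (shut) to 1 (fully open), then the shift along the tool's x, y, z in m, then the turn about the tool's z in rad. A call has 1 to 20 rows; each row shifts and turns the commanded pose from where the row before left it, along the tool's axes as they then stand; what a row does not reach is not made up. A row lasts 1/8 s, in which the tool goes at most 62.5 mm and 10.7 degrees, less where a joint would pass 70% of its speed; a pose out of reach is approached as far as the arm can. A call with a gripper value outside its range is refused whole. The fingers move at their own pace and stop on an object; the grip force is fixed at half the most. Time passes only in rows, so rows that do not move let the fingers close. It gives the time, the measured TCP pose, the force, the opening and the grip force at its end, in the units of the state.
- ctrl.read_state(): the state, without advancing time (a new reading comes with each control period).
- ctrl.read_camera(name): name is "scene" or "side" or "wrist"; returns the picture (400x640x3 uint8, blue, green, red); there is no depth.
- ctrl.get_calibration(name): a dict with "fovy" (degrees; the focal length in pixels is half the picture's height over the tangent of half this angle, whatever the lens; pixels are square), "cx", "cy" (the principal point, pixels), "k1" (the pictures are not rectified: a ray, as slopes to the right and down, at radius r is drawn at 1 + k1 r^2 times it, then the intrinsics apply), "world_from_camera" (4x4, takes a point from camera to world coordinates). Camera axes: x right, y down, z forward; pixel columns grow to the right and rows downward; lengths in mm; the calibration is good to about 2 mm. A picture is of the moment at which its call begins: read the wrist's pose just before it. get_calibration takes no time and is no camera call; for the wrist camera it gives the pose at the moment of the call.
- ctrl.job_done(): hands the job in; it is judged then, once.
Trained networks look in the newest picture that a camera, given by its name, has taken for a name from the list of things; names that differ only in an ending like _2 or _b are one class to them, and where a whole thing is asked for, a point or a joint stands for the part that bears it (a point fixed in the world has none). Each returns a list of dicts, best first, with "p" (0 to 1); they miss things now and then, are a little off and sometimes report something else, mostly with a low value. They report only what shows in the picture. A call takes as long as a camera call. They do not tell look-alikes from the thing itself.
- ctrl.look_for(camera, thing): "point" ([row, column] in pixels, amid what is visible of it).
The state is a dict: "clock": time; "qpos": joint angles; "qvel": joint speeds; "joint_torque": joint torques, N m; "eef_pos": TCP position; "eef_rot": TCP orientation; "ft_force": force on the tool from outside, world axes, zero at the start; "ft_torque": the same for the moment, N m; "opening": finger opening in mm; "grasp_force": force on a finger pad.
Only numpy, scipy, OpenCV 4.12 (cv2) and the standard library are available. Lean on these libraries where they do the work, as an engineer would, in place of code of your own. Each camera call takes 0.05 s, during which the arm holds its last target. There are 200 camera calls.

TASK

Draw the x-y table to its loading corner (near left), seat every plastic cap from the mat flat in a pocket of the brass nest, dot up (opening its lever first if that is in the way), and swing that pocket's lever fully shut across it. Then move the table by its black handle so that the fixed needle stands over the dot of each cap in turn, resting about a second on each, in the order white, yellow, red, blue (not all may be there). Finish with the table fully back in its loading corner and the caps still locked in; do not strike the needle bracket or disturb the other things on the bench.

Things in the scene. Friction and masses are not known exactly. Their poses are not given: they have to be found in the camera images.
- table_x (a joint): Lower slide of the x-y table, m: 0 = against the near stop at the loading corner, grows to 0.155 as the brass nest plate moves away from the robot along the bed's x axis. Stiff: about 4 N of friction, stays where left.
- table_y (a joint): Upper slide of the x-y table, m: 0 = against the left (+y) stop at the loading corner, grows to 0.165 as the nest plate moves to the right along the bed's -y axis. About 4 N of friction, stays where left. The slides carry one brass nest plate, 136 (x) by 224 (y) mm, its top at world z = 0.044.
- table_knob (a point): Top centre of the table's upright handle, a black cylinder of 22 mm diameter on an ear at the nest plate's near right corner: black part 30 mm tall, this point at its top (world z = 0.104, 60 mm above the plate); steel stem of 18 mm below. Pushed or held, it moves the plate on both slides at once.
- pointer: Fixed steel needle (red collar) that points straight down at the plate from an aluminium bracket. Origin on the bench top straight under the needle's tip; the tip is at world z = 0.079, 18 mm above the tops of seated caps. x runs along the bracket arm away from the robot: arm 26 mm wide, its top at z = 0.127, to a 60 mm wide column 100 to 136 mm behind the needle.
- cap_white: White plastic closure, 40 g: 56 (x) by 28 (y) mm and 28 mm tall. The middle 30 mm of its length is full height, the 13 mm at either end are feet 18 mm tall. Origin at the centre of its underside, z up. It goes in a pocket either way round. May be absent.
- cap_white_dot (a point): Centre of the round black register dot, 10 mm across, on top of the white cap, 28 mm above its underside and 7 mm from its centre along its x.
- cap_yellow: Yellow plastic closure, 40 g: 56 (x) by 28 (y) mm and 28 mm tall. The middle 30 mm of its length is full height, the 13 mm at either end are feet 18 mm tall. Origin at the centre of its underside, z up. It goes in a pocket either way round. May be absent.
- cap_yellow_dot (a point): Centre of the round black register dot, 10 mm across, on top of the yellow cap, 28 mm above its underside and 7 mm from its centre along its x.
- cap_red: Red plastic closure, 40 g: 56 (x) by 28 (y) mm and 28 mm tall. The middle 30 mm of its length is full height, the 13 mm at either end are feet 18 mm tall. Origin at the centre of its underside, z up. It goes in a pocket either way round. May be absent.
- cap_red_dot (a point): Centre of the round black register dot, 10 mm across, on top of the red cap, 28 mm above its underside and 7 mm from its centre along its x.
- cap_blue: Blue plastic closure, 40 g: 56 (x) by 28 (y) mm and 28 mm tall. The middle 30 mm of its length is full height, the 13 mm at either end are feet 18 mm tall. Origin at the centre of its underside, z up. It goes in a pocket either way round. May be absent.
- cap_blue_dot (a point): Centre of the round white register dot, 10 mm across, on top of the blue cap, 28 mm above its underside and 7 mm from its centre along its x.
- pocket0 (a point): Floor centre of the right pocket in the nest plate, 58.5 (x) by 30.5 (y) mm and 11 mm deep (floor at world z = 0.033); x and y axes along the pocket's length and width. A seated cap's origin is here; its top is then 17 mm and its feet 7 mm above the plate. Any cap fits any pocket; pockets are 70 mm apart.
- lever0 (a joint): Locking lever of the right pocket, rad: a = 0 shut, across the near foot of the seated cap; swings open clockwise to 1.9 and stays where left. In the pocket's axes its pivot is at x = -23, y = 26 mm and its red upright end post (10 mm diameter, world z 0.0585 to 0.0765) at x = -23 - 54 sin a, y = 26 - 54 cos a mm. Flat steel blade below the post, world z 0.0525 to 0.0585.
- pocket1 (a point): Floor centre of the middle pocket in the nest plate, 58.5 (x) by 30.5 (y) mm and 11 mm deep (floor at world z = 0.033); x and y axes along the pocket's length and width. A seated cap's origin is here; its top is then 17 mm and its feet 7 mm above the plate. Any cap fits any pocket; pockets are 70 mm apart.
- lever1 (a joint): Locking lever of the middle pocket, rad: a = 0 shut, across the near foot of the seated cap; swings open clockwise to 1.9 and stays where left. In the pocket's axes its pivot is at x = -23, y = 26 mm and its red upright end post (10 mm diameter, world z 0.0585 to 0.0765) at x = -23 - 54 sin a, y = 26 - 54 cos a mm. Flat steel blade below the post, world z 0.0525 to 0.0585.
- pocket2 (a point): Floor centre of the left pocket in the nest plate, 58.5 (x) by 30.5 (y) mm and 11 mm deep (floor at world z = 0.033); x and y axes along the pocket's length and width. A seated cap's origin is here; its top is then 17 mm and its feet 7 mm above the plate. Any cap fits any pocket; pockets are 70 mm apart.
- lever2 (a joint): Locking lever of the left pocket, rad: a = 0 shut, across the near foot of the seated cap; swings open clockwise to 1.9 and stays where left. In the pocket's axes its pivot is at x = -23, y = 26 mm and its red upright end post (10 mm diameter, world z 0.0585 to 0.0765) at x = -23 - 54 sin a, y = 26 - 54 cos a mm. Flat steel blade below the post, world z 0.0525 to 0.0585.
- ink_cup: Heavy dark steel ink cup weight among the caps, 40 mm diameter, 30 mm tall, origin at underside centre. Leave alone.
- solvent: White bottle with red cap, 60 mm diameter, 130 mm tall, origin at underside centre. Leave alone.
- tape_roll: Yellow roll, 90 mm diameter, 24 mm tall, origin at underside centre. Leave alone.
- screwdriver: Screwdriver lying on the table. Leave alone.
- ink_can: Ink can, 72 mm diameter, 75 mm tall, origin at underside centre. Leave alone.
Mind the look-alikes: they are no part of the job. Several things have the shape of the cap_yellow; the one meant has the colours described above.

How it is judged:
By the outcome, as a careful person would: the job done as asked, in the order asked, and still so for the second after the job is handed in, with the robot touching nothing.
Of cap_white, cap_yellow, cap_red, cap_blue only 2 to 3 are there at a start; the rules pass over those that are not, and their reading is None.
At some moment in a run one of cap_white, cap_yellow, cap_red, cap_blue may be knocked a few centimetres aside while the robot is not near it.
Once in a run the grip may slacken for a moment while it holds something.
It also fails if it takes over 210 s, if anything falls off the work surface, if the arm or the gripper's body presses on something with over 40 N, if the wrist force passes 120 N, or if a joint passes its speed limit or range.

## Working session

There is one attempt and no reset: what is moved stays moved. The work goes in short steps, Python scripts to look and compute and a tool call to move; the robot and the scene stay as the last step left them, time stands still between calls to the robot, and variables do not carry over. Pictures are saved under pics/ and viewed, at most 14 in all, crops included, and the job is handed in when it is done.

Besides the shell and the picture viewer there is one more tool, called as name([rows], argument=value, ...), one row to a line, values as JSON. drive_tool: Moves the arm, as the interface text tells. Its arguments: {"type":"object","properties":{"steps":{"type":"array"}},"required":["steps"]}

```bash
mkdir -p pics; cat > h.py <<'E'
import numpy as np, cv2
from scipy.spatial.transform import Rotation as R
from workcell import ctrl
def shot(n,f=None):
    im=ctrl.read_camera(n)
    if f: cv2.imwrite('pics/'+f,im)
    return im
def ray(c,rc):
    f=200/np.tan(np.radians(c['fovy'])/2)
    K=np.array([[f,0,c['cx']],[0,f,c['cy']],[0,0,1.]])
    u=cv2.undistortPointsIter(np.array([[[rc[1],rc[0]]]],float),K,np.array([c['k1'],0,0,0,0]),None,None,(3,50,1e-9))[0,0]
    T=np.array(c['world_from_camera']);d=T[:3,:3]@[u[0],u[1],1];return T[:3,3],d
def atz(c,rc,z):
    o,d=ray(c,rc);return (o+d*(z-o[2])/d[2]).round(1)
def proj(c,p):
    T=np.array(c['world_from_camera']);q=T[:3,:3].T@(np.array(p)-T[:3,3]);s=q[:2]/q[2]
    f=200/np.tan(np.radians(c['fovy'])/2);s=s*(1+c['k1']*(s@s));return [s[1]*f+c['cy'],s[0]*f+c['cx']]
def tri(a,b):
    (o1,d1),(o2,d2)=a,b
    d1=d1/np.linalg.norm(d1);d2=d2/np.linalg.norm(d2)
    t=np.linalg.lstsq(np.c_[d1,-d2],o2-o1,rcond=None)[0]
    p,q=o1+t[0]*d1,o2+t[1]*d2
    return ((p+q)/2).round(1),np.linalg.norm(p-q).round(1)
E
python3 - <<'E'
from h import *
s=ctrl.read_state();print(s)
for n in('scene','side','wrist'):
    shot(n,n+'0.png');c=ctrl.get_calibration(n);print(n,c)
    if n!='wrist':
        for t in('table_knob','pointer','cap_white','cap_yellow','cap_red','cap_blue','pocket0','pocket1','pocket2','lever0','lever1','lever2','ink_cup'):
            print(t,[(np.round(d['point']).tolist(),round(d['p'],2)) for d in ctrl.look_for(n,t)][:4])
E
```

```text
{'clock': 0.0, 'qpos': array([-1.21059751e+00,  1.24512686e-01,  1.65165355e+00, -2.43717303e-05,
        1.36749047e+00, -8.26047879e-02]), 'qvel': array([ 2.67445297e-05, -6.55184051e-04, -5.79389446e-04, -1.95090846e-03,
        6.91826676e-04, -1.58869252e-03]), 'joint_torque': array([-5.48328389e-04, -4.17602456e+01, -3.59928632e+01,  7.72958016e-02,
        4.92816232e-02, -1.77031675e-04]), 'eef_pos': array([ 278.24865983, -586.7313813 ,  213.39423221]), 'eef_rot': array([-3.06291537e+00, -6.89445043e-01,  4.85374602e-04]), 'ft_force': array([ 0.1984515 ,  0.26904728, -0.3390118 ]), 'ft_torque': array([-0.02476022,  0.03697289,  0.02878501]), 'grasp_force': 0.0, 'opening': 94.87504789700073}
scene {'fovy': 45.05643590353598, 'cx': 314.92201340359264, 'cy': 199.94388549853565, 'k1': -0.06443230762773057, 'world_from_camera': array([[-8.90017661e-01,  2.69326457e-01, -3.67874738e-01,
         9.25542963e+02],
       [ 4.55903948e-01,  5.33674200e-01, -7.12280449e-01,
         8.62231725e+02],
       [ 4.48928705e-03, -8.01657725e-01, -5.97766458e-01,
         8.71075331e+02],
  
[... 1569 characters left out ...]
 0.25)]
lever1 [([199.0, 291.0], 0.59), ([190.0, 305.0], 0.56), ([209.0, 284.0], 0.4), ([200.0, 284.0], 0.25)]
lever2 [([199.0, 291.0], 0.59), ([190.0, 305.0], 0.56), ([209.0, 284.0], 0.4), ([200.0, 284.0], 0.25)]
ink_cup []
wrist {'fovy': 60.94971480797062, 'cx': 314.85996084060275, 'cy': 198.8042423377472, 'k1': -0.01842524995170656, 'world_from_camera': array([[ 4.27834867e-01, -8.78397851e-01, -2.13013010e-01,
         3.37760944e+02],
       [-9.03856517e-01, -4.15562115e-01, -1.01742445e-01,
        -5.58171280e+02],
       [ 8.50208606e-04,  2.36062163e-01, -9.71737584e-01,
         3.85623372e+02],
       [ 0.00000000e+00,  0.00000000e+00,  0.00000000e+00,
         1.00000000e+00]])}
```

View pics/scene0.png

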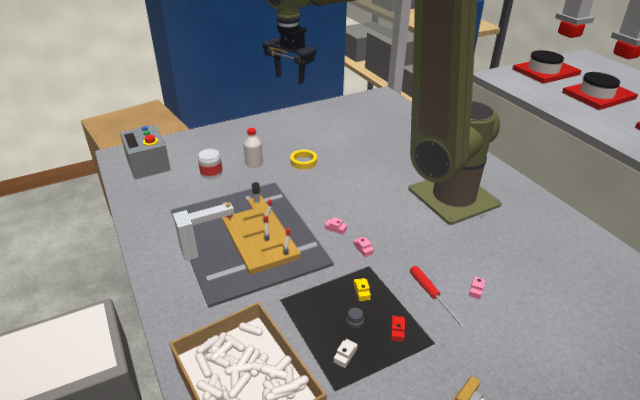

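View pics/side0.png

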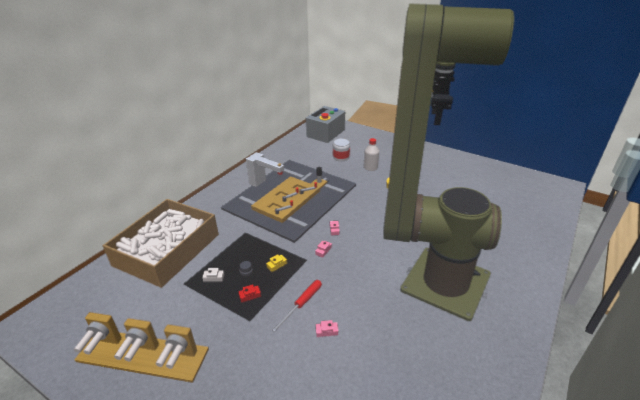

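Scene shows three caps on the black mat: white (350,343), yellow (289,362), red (325,397), with the ink cup at (317,355). Three pink look-alikes lie off the mat at (224,337), (245,363) and (288,478). The table, needle and knob (190,256) are on the bed. Yellow candidates: (289,362) is true yellow on the mat; the others are pink, so not meant.

```bash
python3 - <<'E'
from h import *
im=cv2.imread('pics/scene0.png');sd=cv2.imread('pics/side0.png')
a=cv2.resize(im[150:320,160:350],None,fx=4,fy=3.5*4/3.5)[:600,:760];cv2.imwrite('pics/c1.png',a[:600])
b=cv2.resize(im[265:385,280:440],None,fx=4.8,fy=4.8,interpolation=cv2.INTER_CUBIC);cv2.imwrite('pics/c2.png',b)
cs=ctrl.get_calibration('scene');cd=ctrl.get_calibration('side')
for n,p,q in(('white',(350,343),(276,213)),('yellow',(289,362),(262,276)),('red',(325,397),(292,250)),('knob',(185,256),(168,319)),('needle',(208,231),(167,280)),('cup',(316,355),(267,246))):
    print(n,tri(ray(cs,p),ray(cd,q)))
# bed corners scene
for rc in((300,208),(186,283),(263,331),(222,163),(380,336),(341,432),(268,370),(300,281)): print(rc,atz(cs,rc,5))
E
```

```text
white (array([586.4, 341.2,  11.9]), np.float64(6.5))
yellow (array([460.3, 207.7,  15.7]), np.float64(3.4))
red (array([449.3, 338.8,  17.7]), np.float64(0.7))
knob (array([ 565.2, -197.3,  100.7]), np.float64(6.5))
needle (array([ 669.8, -101.4,  121.5]), np.float64(5.8))
cup (array([519.9, 274.5,  20.7]), np.float64(2.8))
(300, 208) [797.7  68.    5. ]
(186, 283) [ 448.4 -279.6    5. ]
(263, 331) [478.9  89.1   5. ]
(222, 163) [ 825.9 -271.     5. ]
(380, 336) [631.3 389.6   5. ]
(341, 432) [399.2 402.    5. ]
(268, 370) [399.5 149.8   5. ]
(300, 281) [643.6 145.1   5. ]
```

View pics/c1.png

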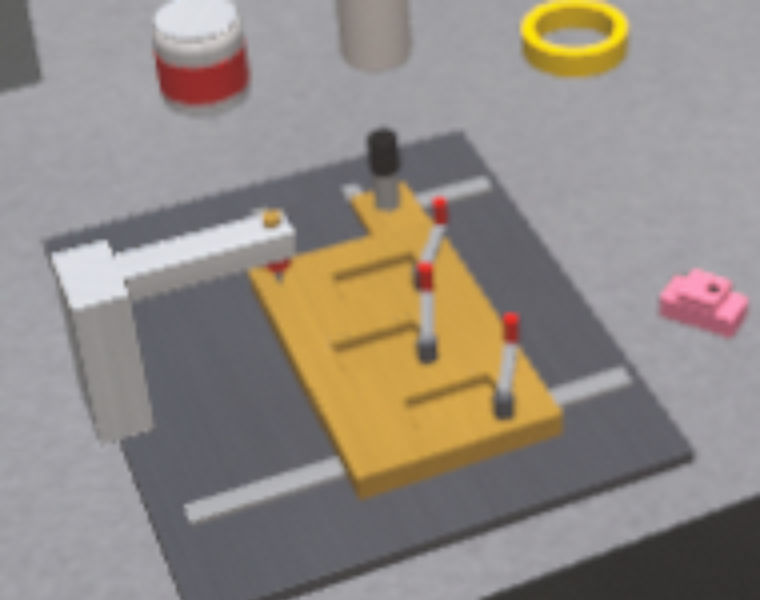

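View pics/c2.png

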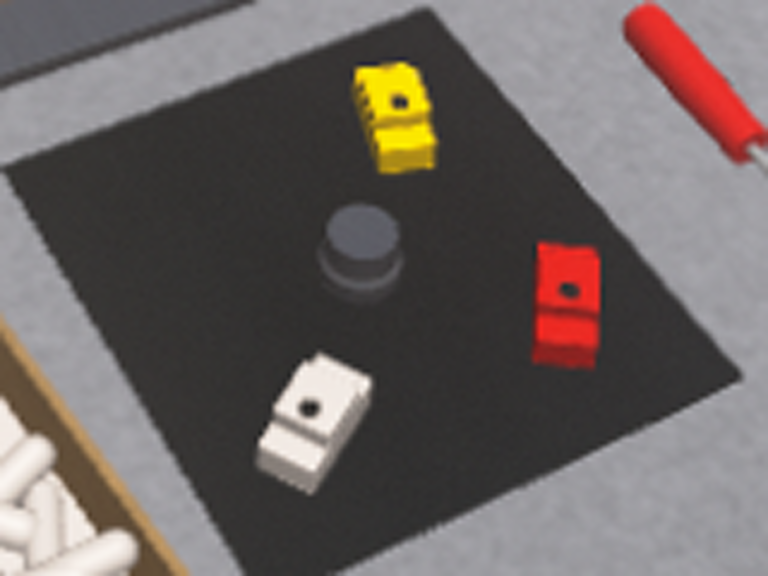

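Crop: the yellow cap at (289,362) is truly yellow, dot up, as are white and red. The nest is empty, and its levers look partly shut. Next I move over the nest for a wrist view.

```bash
cat >> h.py <<'E'
def plan(*tg):
    "tg: (x,y,z,yaw) list; prints per-leg turn then tool-frame shift in m"
    s=ctrl.read_state();M=R.from_rotvec(s['eef_rot']).as_matrix();p=np.array(s['eef_pos']);yaw=np.arctan2(M[1,0],M[0,0])
    print('t',round(s['clock'],1),'pos',p.round(1),'yaw',round(yaw,3),'op',round(s['opening'],1),'gf',round(s['grasp_force'],1))
    for t in tg:
        y2=yaw if t[3] is None else t[3]
        d=np.array(t[:3])-p;c,n=np.cos(y2),np.sin(y2)
        v=np.array([c*d[0]+n*d[1],n*d[0]-c*d[1],-d[2]])/1000
        print('turn',round(-((y2-yaw+np.pi)%(2*np.pi)-np.pi),3),'shift',v.round(4),'rows',round(np.linalg.norm(v)/.0625,1))
        p,yaw=np.array(t[:3]),y2
E
python3 -c "
from h import *
plan((278.2,-586.7,300,-.083),(570,-80,300,-.083))"
```

```text
t 1.4 pos [ 278.5 -587.3  214.7] yaw 0.443 op 95.3 gf 0.0
turn 0.526 shift [-0.0003 -0.0006 -0.0853] rows 1.4
turn -0.0 shift [ 0.2488 -0.5291 -0.    ] rows 9.4
```

drive_tool([
  [0.5,0,0,-0.028,0.175],
  [0.5,0,0,-0.028,0.175],
  [0.5,0,0,-0.029,0.176],
  [0.5,0.0249,-0.0529,0,0],
  [0.5,0.0249,-0.0529,0,0],
  [0.5,0.0249,-0.0529,0,0],
  [0.5,0.0249,-0.0529,0,0],
  [0.5,0.0249,-0.0529,0,0],
  [0.5,0.0249,-0.0529,0,0],
  [0.5,0.0249,-0.0529,0,0],
  [0.5,0.0249,-0.0529,0,0],
  [0.5,0.0249,-0.0529,0,0],
  [0.5,0.0249,-0.0529,0,0],
  [0.5,0,0,0,0],
  [0.5,0,0,0,0],
])

```text
clock: 3.32
eef_pos: [570.4, -80.9, 299.6]
eef_rot: [3.138, -0.13, -0.001]
ft_force: [-0.3, 0.1, 0.1]
opening: 47.5
grasp_force: 0.0
```

```bash
python3 - <<'E'
from h import *
plan()
c=ctrl.get_calibration('wrist');im=shot('wrist','w1.png')
for t in('table_knob','pointer','pocket0','lever0'):
    print(t,[(np.round(d['point']).tolist(),round(d['p'],2)) for d in ctrl.look_for('wrist',t)][:5])
E
```

```text
t 3.3 pos [570.4 -80.9 299.6] yaw -0.083 op 47.5 gf 0.0
table_knob [([139.0, 296.0], 0.9)]
pointer [([42.0, 329.0], 0.81)]
pocket0 [([139.0, 302.0], 0.87)]
lever0 [([174.0, 238.0], 0.9), ([151.0, 292.0], 0.73), ([173.0, 345.0], 0.56)]
```

View pics/w1.png

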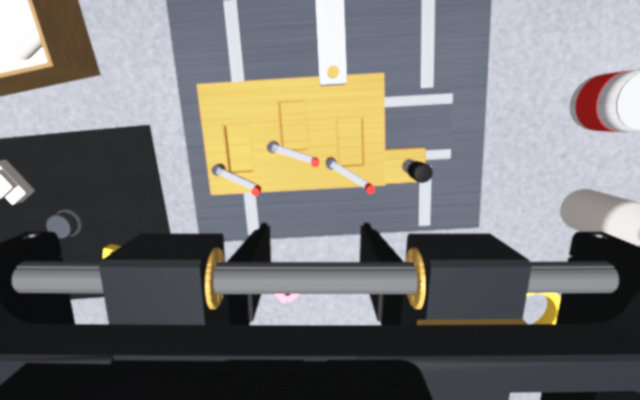

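Wrist view: plate is centred at about row 135, with its pockets at columns 240, 293 and 350. Lever posts (red) are at (190,257), (162,315) and (189,371), all partly open. The knob top is at (171,422), and the needle bracket tip is around (72,333).

```bash
python3 - <<'E'
from h import *
c=ctrl.get_calibration('wrist');cs=ctrl.get_calibration('scene')
kp=atz(c,(171,422),104);print('knob',kp, tri(ray(c,(171,422)),ray(cs,(185,256))))
for n,rc,z in [('post2',(190,257),76),('post1',(162,315),76),('post0',(189,371),76),('piv2',(170,218),58),('piv1',(147,272),58),('piv0',(163,331),58),('plTL',(86,197),44),('plTR',(74,384),44),('plBL',(195,210),44),('plBR',(186,385),44),('needlearm',(83,333),127)]:
    print(n,atz(c,rc,z))
print('corner bed',[atz(c,x,0) for x in((239,200),(228,479))], [atz(cs,x,0) for x in ((186,283),(263,331))])
plan((kp[0],kp[1],150,-.083))
E
```

```text
knob [ 568.1 -198.6  104. ] (array([ 564.7, -201.3,   93.9]), np.float64(3.0))
post2 [556.9 -11.3  76. ]
post1 [584.2 -82.8  76. ]
post0 [ 546.5 -146.3   76. ]
piv2 [582.3  36.7  58. ]
piv1 [604.4 -32.5  58. ]
piv0 [ 579. -102.   58.]
plTL [683.5  50.7  44. ]
plTR [ 677.7 -173.4   44. ]
plBL [549.2  56.1  44. ]
plBR [ 541.6 -169.3   44. ]
needlearm [ 665.4 -107.1  127. ]
corner bed [array([475.9,  96.1,   0. ]), array([ 457.5, -312.9,    0. ])] [array([ 445.6, -286.2,    0. ]), array([476.3,  84.6,  -0. ])]
t 3.6 pos [570.2 -82.  299.8] yaw -0.085 op 47.1 gf 0.0
turn -0.002 shift [0.0076 0.1164 0.1498] rows 3.0
```

drive_tool([
  [0.5,0.002,0.03,0.037,-0.055],
  [0.5,0.002,0.03,0.037,0],
  [0.5,0.002,0.03,0.037,0],
  [0.5,0.002,0.0265,0.039,0],
  [0.5,0,0,0,0],
  [0.5,0,0,0,0],
])

```text
clock: 4.32
eef_pos: [574.1, -197.8, 151.0]
eef_rot: [3.141, -0.046, 0.002]
ft_force: [0.1, 0.2, -0.3]
opening: 47.7
grasp_force: 0.0
```

```bash
python3 - <<'E'
from h import *
plan((567,-199.5,73,-.03))
c=ctrl.get_calibration('wrist');im=shot('wrist','w2.png')
for t in('table_knob','lever0','pointer'):
    print(t,[(np.round(d['point']).tolist(),round(d['p'],2)) for d in ctrl.look_for('wrist',t)][:5])
E
```

```text
t 4.3 pos [ 574.1 -197.8  151. ] yaw -0.029 op 47.7 gf 0.0
turn 0.001 shift [-0.007   0.0019  0.078 ] rows 1.3
table_knob []
lever0 [([213.0, 214.0], 0.95), ([180.0, 133.0], 0.82)]
pointer [([36.0, 145.0], 0.92)]
```

View pics/w2.png

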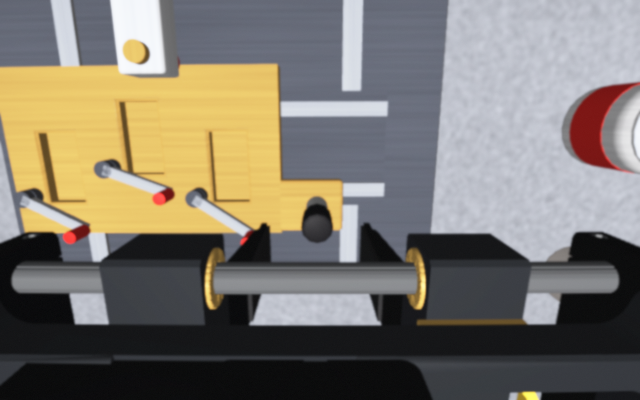

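Knob top is at (225,317), centred between the fingertips (268 and 365).

```bash
python3 - <<'E'
from h import *
c=ctrl.get_calibration('wrist')
k=atz(c,(224,317),104);print(k)
for n,rc,z in [('plR top',(65,279),44),('plR bot',(180,281),44),('plate near',(234,150),44),('plate near',(234,20),44),('piv1',(168,105),58),('piv0',(196,196),58),('piv2',(198,29),58)]:
    print(n,atz(c,rc,z))
plan((k[0],k[1],73,-.03))
E
```

```text
[ 569.9 -197.8  104. ]
plR top [ 680.3 -171.9   44. ]
plR bot [ 590.  -168.9   44. ]
plate near [545.8 -52.6  44. ]
plate near [548.8  62.7  44. ]
piv1 [606.2 -31.8  58. ]
piv0 [ 581.5 -101.5   58. ]
piv2 [583.7  35.   58. ]
t 4.5 pos [ 574.7 -197.3  151.9] yaw -0.027 op 47.7 gf 0.0
turn 0.003 shift [-0.0048  0.0007  0.0789] rows 1.3
```

drive_tool([
  [0.5,-0.005,0.0005,0.039,0.003],
  [0.5,0,0,0.039,0],
  [0.5,0,0,0,0],
  [0.2,0,0,0,0],
  [0.1,0,0,0,0],
  [0.1,0,0,0,0],
  [0.1,0,0,0,0],
  [0.1,0,0,0,0],
])

```text
clock: 5.52
eef_pos: [569.7, -198.6, 73.5]
eef_rot: [3.14, -0.049, 0.004]
ft_force: [0.7, -0.4, 5.5]
opening: 21.6
grasp_force: 30.0
```

drive_tool([
  [0.1,-0.008,-0.004,0,0],
  [0.1,-0.008,-0.004,0,0],
  [0.1,-0.008,-0.004,0,0],
  [0.1,-0.008,-0.004,0,0],
  [0.1,0,0,0,0],
])

```text
clock: 6.15
eef_pos: [538.2, -181.9, 73.5]
eef_rot: [3.139, -0.049, 0.005]
ft_force: [0.3, -2.6, 5.0]
opening: 21.7
grasp_force: 30.0
```

drive_tool([
  [0.1,-0.006,-0.004,0,0],
  [0.1,-0.006,-0.004,0,0],
  [0.1,-0.006,-0.004,0,0],
  [0.1,-0.006,-0.004,0,0],
  [0.1,0,0,0,0],
])

```text
clock: 6.78
eef_pos: [521.0, -167.3, 74.2]
eef_rot: [3.133, -0.05, 0.031]
ft_force: [23.2, -9.6, -10.9]
opening: 21.8
grasp_force: 30.0
```

drive_tool([
  [0.1,0.003,-0.004,0,0],
  [0.1,0,-0.004,0,0],
  [0.1,0,-0.004,0,0],
  [0.1,0,-0.004,0,0],
  [0.1,0,-0.004,0,0],
  [0.1,0,0,0,0],
])

```text
clock: 7.52
eef_pos: [521.2, -161.6, 74.0]
eef_rot: [3.106, -0.043, 0.019]
ft_force: [8.7, -61.2, -15.7]
opening: 32.8
grasp_force: 30.0
```

drive_tool([
  [0.1,0,0.006,0,0],
  [0.1,0,0.005,0,0],
  [0.1,0,0.002,0,0],
  [0.1,0,0,0,0],
])

```text
clock: 8.02
eef_pos: [521.0, -167.2, 74.1]
eef_rot: [3.121, -0.048, 0.019]
ft_force: [9.8, -32.2, -7.9]
opening: 21.9
grasp_force: 30.0
```

drive_tool([
  [0.1,0.001,0.003,0,0],
  [0.1,0,0,0,0],
  [0.5,0,0,0,0],
  [0.5,0,0,0,0],
  [0.5,0,0,0,0],
  [0.5,0,0,-0.045,0],
  [0.5,0.005,-0.03,-0.045,0],
  [0.5,0.01,-0.04,-0.045,0],
  [0.5,0.01,-0.04,-0.045,0],
  [0.5,0,0,0,0],
  [0.5,0,0,0,0],
])

```text
clock: 9.4
eef_pos: [545.4, -50.7, 250.2]
eef_rot: [-3.141, 0.048, 0.004]
ft_force: [-0.7, -1.0, -0.7]
opening: 47.5
grasp_force: 0.0
```

```bash
python3 - <<'E'
from h import *
plan()
c=ctrl.get_calibration('wrist');im=shot('wrist');cv2.imwrite('pics/w3.png',cv2.resize(im[:240],None,fx=1.25,fy=1.25))
np.save('c3.npy',c,allow_pickle=True)
for t in('table_knob','lever0','pointer','cap_yellow'):
    print(t,[(np.round(d['point']).tolist(),round(d['p'],2)) for d in ctrl.look_for('wrist',t)][:5])
E
```

```text
t 9.4 pos [545.4 -50.7 250.2] yaw -0.03 op 47.5 gf 0.0
table_knob [([157.0, 299.0], 0.66)]
lever0 [([200.0, 348.0], 0.95), ([196.0, 227.0], 0.68), ([165.0, 5.0], 0.68)]
pointer [([24.0, 375.0], 0.69)]
cap_yellow [([240.0, 108.0], 0.83), ([296.0, 299.0], 0.7)]
```

View pics/w3.png

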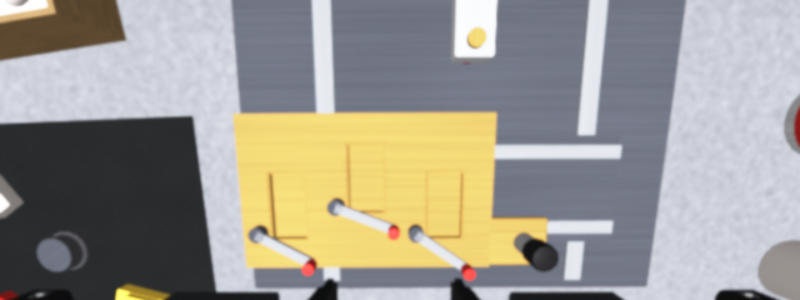

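Plate in the loading corner: its corners (crop/1.25) are at rows 113–268 and columns 234–496. Pivots are at (235,259), (207,336), (233,416), and the red posts at (267,308), (232,394), (273,469).

```bash
cat > m.py <<'E'
from h import *
c=np.load('c3.npy',allow_pickle=True).item();g=lambda r,q,z:atz(c,(r/1.25,q/1.25),z)
P={n:g(*v) for n,v in dict(TL=(113,234,44),TR=(112,496,44),BL=(268,247,44),BR=(266,492,44),v2=(235,259,58.5),v1=(207,336,58.5),v0=(233,416,58.5),s2=(267,308,76.5),s1=(232,394,76.5),s0=(273,469,76.5),knob=(257,543,104),p2tl=(174,270,44),p1tl=(144,348,44),p0tr=(173,462,44),p0br=(237,461,44),p1bl=(212,350,44),p2bl=(238,274,44)).items()}
for n,p in P.items(): print(n,p)
E
python3 - <<'E'
from m import *
yaw=[np.arctan2(*(P[a]-P[b])[[1,0]]) for a,b in(('TL','BL'),('TR','BR'))]+[np.arctan2(-(P[a]-P[b])[0],(P[a]-P[b])[1]) for a,b in(('TL','TR'),('BL','BR'),('v2','v0'))]
print(np.round(yaw,3));y=np.mean(yaw)
A=np.array([[np.cos(y),-np.sin(y)],[np.sin(y),np.cos(y)]])
for i in range(3):
    v,s=P[f'v{i}'][:2],P[f's{i}'][:2];d=A.T@(s-v);print(i,'pocket from pivot',v+A@[23,-26],'a',np.arctan2(-d[0],-d[1]).round(2),np.hypot(*d).round(1))
for n,o in(('p2tl',(-29.25,-15.25)),('p1tl',(-29.25,-15.25)),('p0tr',(-29.25,15.25)),('p0br',(29.25,15.25)),('p1bl',(29.25,-15.25)),('p2bl',(29.25,-15.25))): print(n,P[n][:2]+A@o)
E
```

```text
TL [641.9  82.8  44. ]
TR [ 635.6 -139.9   44. ]
BL [504.7  87.   44. ]
BR [ 499.5 -139.6   44. ]
v2 [538.4  67.8  58.5]
v1 [560.8  -1.   58.5]
v0 [535.8 -69.2  58.5]
s2 [513.2  23.3  76.5]
s1 [541.  -50.2  76.5]
s0 [ 503.6 -112.6   76.5]
knob [ 523.3 -165.   104. ]
p2tl [589.7  57.1  44. ]
p1tl [613.  -12.8  44. ]
p0tr [ 585.3 -111.2   44. ]
p0br [ 527.9 -110.7   44. ]
p1bl [553.9 -11.2  44. ]
p2bl [532.2  59.2  44. ]
[-0.031 -0.002 -0.028 -0.023 -0.019]
0 pocket from pivot [558.25951395 -95.66828731] a 0.62 54.0
1 pocket from pivot [583.25951395 -27.46828731] a 0.36 53.0
2 pocket from pivot [560.85951395  41.33171269] a 0.49 51.1
p2tl [560.14205394  42.45579211]
p1tl [583.44205394 -27.44420789]
p0tr [556.37036015 -95.3506802 ]
p0br [557.45794606 -96.05579211]
p1bl [582.82963985 -27.0493198 ]
p2bl [561.12963985  43.3506802 ]
```

```bash
cat >> h.py <<'E'
PY=-.025
A=np.array([[np.cos(PY),-np.sin(PY)],[np.sin(PY),np.cos(PY)]])
PK=np.array([[557.5,-96.2],[583.2,-27.2],[560.7,42.8]])
def pw(i,x,y): return PK[i]+A@[x,y]
def post(i,a,r=54): return pw(i,-23-r*np.sin(a),26-r*np.cos(a))
E
python3 - <<'E'
from h import *
L=[]
for i,s in((0,(.1,.3,.5,.7,.9,1.1)),(1,(-.15,.1,.35,.6,.85,1.1)),(2,(0,.2,.42,.64,.88,1.1))):
    q=[post(i,a,52) for a in s]
    L+=[(*q[0],100,PY)]+[(*p,66,PY) for p in q]+[(*q[-1],100,PY)]
plan(*L)
E
```

```text
t 9.7 pos [545.3 -51.7 249.8] yaw -0.032 op 47.7 gf 0.0
turn -0.007 shift [-0.0149  0.0699  0.1498] rows 2.7
turn -0.0 shift [ 0.    -0.     0.034] rows 0.5
turn -0.0 shift [-0.0102 -0.0021 -0.    ] rows 0.2
turn -0.0 shift [-0.0096 -0.004  -0.    ] rows 0.2
turn -0.0 shift [-0.0086 -0.0059 -0.    ] rows 0.2
turn -0.0 shift [-0.0072 -0.0074 -0.    ] rows 0.2
turn -0.0 shift [-0.0056 -0.0087 -0.    ] rows 0.2
turn -0.0 shift [ 0.    -0.    -0.034] rows 0.5
turn -0.0 shift [ 0.0781 -0.0418 -0.    ] rows 1.4
turn -0.0 shift [ 0.    -0.     0.034] rows 0.5
turn -0.0 shift [-0.013   0.0003 -0.    ] rows 0.2
turn -0.0 shift [-0.0126 -0.0029 -0.    ] rows 0.2
turn -0.0 shift [-0.0115 -0.0059 -0.    ] rows 0.2
turn -0.0 shift [-0.0097 -0.0086 -0.    ] rows 0.2
turn -0.0 shift [-0.0073 -0.0107 -0.    ] rows 0.2
turn -0.0 shift [ 0.    -0.    -0.034] rows 0.5
turn -0.0 shift [ 0.0221 -0.041  -0.    ] rows 0.7
turn -0.0 shift [ 0.    -0.     0.034] rows 0.5
turn -0.0 shift [-0.0103 -0.001  -0.    ] rows 0.2
turn -0.0 shift [-0.0109 -0.0035 -0.    ] rows 0.2
turn -0.0 shift [-0.0099 -0.0058 -0.    ] rows 0.2
turn -0.0 shift [-0.009  -0.0086 -0.    ] rows 0.2
turn -0.0 shift [-0.0063 -0.0095 -0.    ] rows 0.2
turn -0.0 shift [ 0.    -0.    -0.034] rows 0.5
```

drive_tool([
  [0,-0.005,0.0233,0.05,-0.007],
  [0,-0.005,0.0233,0.05,0],
  [0,-0.005,0.0233,0.05,0],
  [0,0,0,0.034,0],
  [0,0,0,0,0],
  [0,-0.0102,-0.0021,0,0],
  [0,-0.0096,-0.004,0,0],
  [0,-0.0086,-0.0059,0,0],
  [0,-0.0072,-0.0074,0,0],
  [0,-0.0056,-0.0087,0,0],
  [0,0,0,0,0],
])

```text
clock: 11.02
eef_pos: [488.3, -90.7, 67.7]
eef_rot: [-3.141, 0.036, 0.0]
ft_force: [0.2, -0.7, 0.3]
opening: 0.3
grasp_force: 0.0
```

drive_tool([
  [0,0,0,-0.034,0],
  [0,0.039,-0.021,0,0],
  [0,0.0391,-0.0208,0,0],
  [0,0,0,0,0],
  [0,0,0,0.034,0],
  [0,0,0,0,0],
  [0,-0.013,0.0003,0,0],
  [0,-0.0126,-0.0029,0,0],
  [0,-0.0115,-0.0059,0,0],
  [0,-0.0097,-0.0086,0,0],
  [0,-0.0073,-0.0107,0,0],
  [0,0,0,0,0],
])

```text
clock: 12.52
eef_pos: [513.9, -21.5, 67.7]
eef_rot: [-3.141, 0.036, 0.001]
ft_force: [-0.6, -0.5, 0.1]
opening: 0.7
grasp_force: 0.0
```

drive_tool([
  [0,0,0,-0.034,0],
  [0,0.0221,-0.041,0,0],
  [0,0,0,0,0],
  [0,0,0,0.034,0],
  [0,0,0,0,0],
  [0,-0.0103,-0.001,0,0],
  [0,-0.0109,-0.0035,0,0],
  [0,-0.0099,-0.0058,0,0],
  [0,-0.009,-0.0086,0,0],
  [0,-0.0063,-0.0095,0,0],
  [0,0,0,0,0],
  [0,0,0,-0.034,0],
])

```text
clock: 14.02
eef_pos: [489.2, 47.8, 98.9]
eef_rot: [-3.141, 0.037, 0.011]
ft_force: [-0.2, 0.1, -0.2]
opening: 0.6
grasp_force: 0.0
```

```bash
python3 -c "
from h import *
plan((440,300,290,PY))"
```

```text
t 14.0 pos [489.2  47.8  98.9] yaw -0.024 op 0.6 gf 0.0
turn 0.001 shift [-0.0555 -0.2509 -0.1911] rows 5.1
```

drive_tool([
  [0.5,0,0,-0.06,0],
  [0.5,0.002,0.025,-0.05,0],
  [0.5,0.002,0.04,-0.04,0],
  [0.5,0,0,0,0],
  [0.5,0,0,0,0],
])

```text
clock: 14.65
eef_pos: [493.9, -17.4, 250.6]
eef_rot: [-3.141, 0.039, 0.003]
ft_force: [0.1, 0.0, -1.4]
opening: 44.1
grasp_force: 0.0
```

```bash
cat >> h.py <<'E'
def reds(im,lo=20):
    h=cv2.cvtColor(im,cv2.COLOR_BGR2HSV);m=(((h[...,0]<6)|(h[...,0]>174))&(h[...,1]>190)&(h[...,2]>90)).astype('u1')
    n,_,st,ce=cv2.connectedComponentsWithStats(m);return [(ce[i][::-1].round(1),st[i][4]) for i in range(1,n) if st[i][4]>lo]
def lev(i,p):
    d=A.T@(np.array(p[:2])-pw(i,-23,26));return np.arctan2(-d[0],-d[1]).round(2),np.hypot(*d).round(1)
E
python3 - <<'E'
from h import *
plan((430,275,270,PY))
c=ctrl.get_calibration('wrist');im=shot('wrist','w4.png')
for rc,n in reds(im):
    p=atz(c,rc,70);print(rc,n,p,[lev(i,p) for i in range(3)])
E
```

```text
t 14.7 pos [493.9 -17.4 250.6] yaw -0.025 op 44.1 gf 0.0
turn 0.0 shift [-0.0712 -0.2907 -0.0194] rows 4.8
[212.8  32.7] 966 [466.2 291.5  70. ] [(np.float64(2.93), np.float64(367.7)), (np.float64(2.8), np.float64(307.1)), (np.float64(2.8), np.float64(233.6))]
[307.6  96. ] 265 [349.9 242.4  70. ] [(np.float64(2.58), np.float64(362.9)), (np.float64(2.4), np.float64(321.8)), (np.float64(2.29), np.float64(255.8))]
[316.7  87.7] 25 [338.1 254.6  70. ] [(np.float64(2.57), np.float64(379.4)), (np.float64(2.4), np.float64(338.8)), (np.float64(2.29), np.float64(272.8))]
```

drive_tool([
  [0.6,-0.014,-0.058,-0.004,0],
  [0.6,-0.014,-0.058,-0.004,0],
  [0.6,-0.014,-0.058,-0.004,0],
  [0.6,-0.014,-0.058,-0.004,0],
  [0.6,-0.014,-0.058,-0.004,0],
  [0.6,0,0,0,0],
  [0.6,0,0,0,0],
])

```text
clock: 15.58
eef_pos: [430.5, 273.9, 269.9]
eef_rot: [3.14, -0.036, -0.004]
ft_force: [-0.7, 0.0, -0.6]
opening: 57.0
grasp_force: 0.0
```

```bash
python3 - <<'E'
from h import *
plan()
c=ctrl.get_calibration('wrist');im=shot('wrist');np.save('c5.npy',c,allow_pickle=True)
for t in('cap_white','cap_yellow','cap_red','ink_cup'):
    print(t,[(np.round(d['point']).tolist(),round(d['p'],2)) for d in ctrl.look_for('wrist',t)][:5])
s=shot('scene');sc=cv2.resize(s[180:270,220:310],None,fx=4,fy=4,interpolation=2);cs=ctrl.get_calibration('scene')
w=cv2.resize(im[:330],None,fx=.6*1.0,fy=.6) 
o=np.zeros((600,800,3),'u1');o[:240,:640]=im[:240];o[240:600,:360]=sc;cv2.imwrite('pics/w5.png',o)
for i in range(3): print(i,[np.round(proj(cs,(*post(i,a),70))).tolist() for a in(0,.5,1.4,1.9)])
for rc,n in reds(s,5):
    if 180<rc[0]<270 and 220<rc[1]<310: p=atz(cs,rc,68);print(rc,n,p,[lev(i,p) for i in range(3)])
E
```

```text
t 15.6 pos [430.5 273.9 269.9] yaw -0.023 op 57.0 gf 0.0
cap_white [([40.0, 250.0], 0.58), ([74.0, 572.0], 0.49)]
cap_yellow [([315.0, 274.0], 0.68), ([187.0, 550.0], 0.66), ([209.0, 468.0], 0.6)]
cap_red [([154.0, 261.0], 0.76)]
ink_cup [([97.0, 312.0], 0.82), ([54.0, 558.0], 0.63), ([178.0, 374.0], 0.44)]
0 [[204.0, 277.0], [203.0, 287.0], [208.0, 301.0], [213.0, 305.0]]
1 [[221.0, 278.0], [219.0, 289.0], [225.0, 304.0], [231.0, 308.0]]
2 [[234.0, 298.0], [232.0, 308.0], [238.0, 324.0], [245.0, 328.0]]
```

View pics/w5.png

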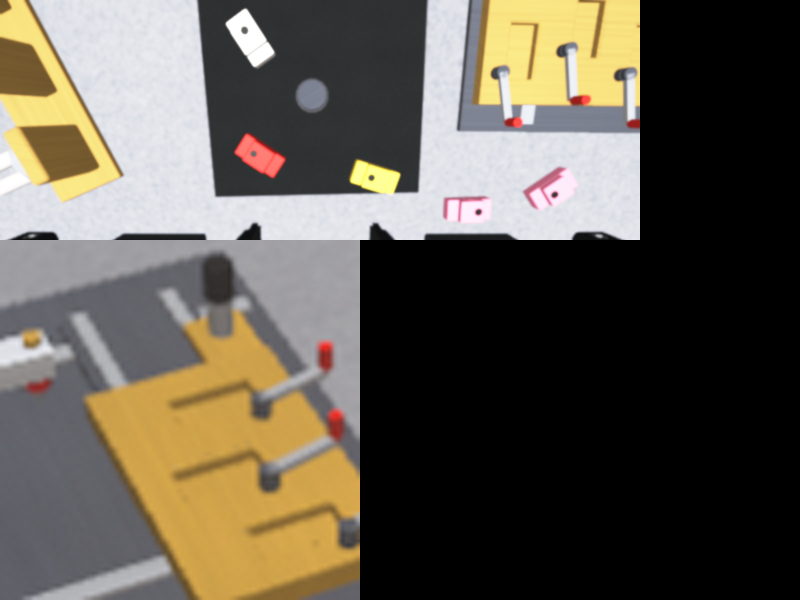

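Wrist: white cap at (39,249), red at (155,260), yellow at (177,376), ink cup at (95,312), and the pink look-alikes off the mat at (209,468) and (188,552). All three levers stand open clear of their pockets.

```bash
cat >> h.py <<'E'
def cap(im,c,col,near,z=20,rad=55):
    "centre/axis of the cap from its colour blob near pixel, dot inside"
    h=cv2.cvtColor(im,cv2.COLOR_BGR2HSV).astype(int);H,S,V=h[...,0],h[...,1],h[...,2]
    m={'yellow':(abs(H-27)<7)&(S>150)&(V>80),'red':((H<8)|(H>172))&(S>150)&(V>60),'white':(S<60)&(V>140)}[col]
    yy,xx=np.mgrid[:im.shape[0],:im.shape[1]];m&=np.hypot(yy-near[0],xx-near[1])<rad
    n,lab,st,ce=cv2.connectedComponentsWithStats(m.astype('u1'));k=1+np.argmax(st[1:,4])
    cnt=max(cv2.findContours((lab==k).astype('u1'),0,1)[0],key=cv2.contourArea)
    f=np.zeros(m.shape,'u1');cv2.drawContours(f,[cnt],-1,1,-1)
    er=cv2.erode(f,np.ones((7,7)))
    dk=(er>0)&(V<.45*np.median(V[lab==k]))
    dn,dl,ds,dc=cv2.connectedComponentsWithStats(dk.astype('u1'));j=1+np.argmax(ds[1:,4])
    dot=atz(c,dc[j][::-1],28)
    q=np.array([atz(c,p[0][::-1],z)[:2] for p in cnt]);(ctr,wh,an)=cv2.minAreaRect(q.astype('f4'))
    bx=cv2.boxPoints((ctr,wh,an));e=max((bx[1]-bx[0],bx[2]-bx[1]),key=np.linalg.norm);e=e/np.linalg.norm(e)
    if e@(dot[:2]-np.array(ctr))<0:e=-e
    return dict(dotpx=dc[j][::-1].round(1),dot=dot,rect=np.round(ctr,1),wh=np.round(wh,1),yaw=np.arctan2(e[1],e[0]).round(3),ctr=(dot[:2]-7*e).round(1),n=ds[j][4])
E
python3 - <<'E'
from h import *
c=np.load('c5.npy',allow_pickle=True).item();im=np.zeros((400,640,3),'u1');im[:240]=cv2.imread('pics/w5.png')[:240,:640]
cs=ctrl.get_calibration('scene')
for col,rc,sc in(('white',(39,249),(350,344.6)),('red',(155,260),(325.4,398.5)),('yellow',(177,376),(286,363.3))):
    r=cap(im,c,col,rc);print(col,r,tri(ray(c,r['dotpx']),ray(cs,sc)))
    n=np.array([*r['ctr'],150,0]);y=r['yaw']
plan()
E
```

```text
white {'dotpx': array([ 30. , 244.1]), 'dot': array([591.7, 349.5,  28. ]), 'rect': array([584.5, 345.2]), 'wh': array([59.1, 31. ]), 'yaw': np.float32(0.561), 'ctr': array([585.8, 345.8]), 'n': np.int32(20)} (array([590.6, 349.6,  30.2]), np.float64(1.5))
red {'dotpx': array([153.5, 253.5]), 'dot': array([453.6, 347.8,  28. ]), 'rect': array([449.5, 342.3]), 'wh': array([58.8, 33.9]), 'yaw': np.float32(0.959), 'ctr': array([449.6, 342.1]), 'n': np.int32(4)} (array([453.5, 347.8,  29.2]), np.float64(0.4))Traceback (most recent call last):
  File "<stdin>", line 5, in <module>
  File "h.py", line 54, in cap
    dn,dl,ds,dc=cv2.connectedComponentsWithStats(dk.astype('u1'));j=1+np.argmax(ds[1:,4])
                                                                      ~~~~~~~~~^^^^^^^^^^
    return _wrapfunc(a, 'argmax', axis=axis, out=out, **kwds)
    return bound(*args, **kwds)
ValueError: attempt to get argmax of an empty sequence
```

```bash
sed -i 's/<.45\*/<.6*/;s/np.ones((7,7))/np.ones((5,5))/' h.py; cat >> h.py <<'E'
def off(p,yaw,d): return np.array(p[:2])+d*np.array([np.cos(yaw),np.sin(yaw)])
E
python3 - <<'E'
from h import *
c=np.load('c5.npy',allow_pickle=True).item();im=np.zeros((400,640,3),'u1');im[:240]=cv2.imread('pics/w5.png')[:240,:640]
print(cap(im,c,'yellow',(177,376)))
plan((*off((585.8,345.8),.561,-35),100,.561))
E
```

```text
Traceback (most recent call last):
  File "h.py", line 54, in cap
    dn,dl,ds,dc=cv2.connectedComponentsWithStats(dk.astype('u1'));j=1+np.argmax(ds[1:,4])
                                                                      ~~~~~~~~~^^^^^^^^^^
ValueError: attempt to get argmax of an empty sequence
```

```bash
python3 - <<'E'
from h import *
im=cv2.imread('pics/w5.png')[:240,:640]
print(cv2.cvtColor(im,cv2.COLOR_BGR2HSV)[174:184:2,356:396:4].tolist()[1:4])
plan((*off((585.8,345.8),.561,-35),100,.561))
E
```

```text
[[[30, 98, 255], [30, 98, 255], [29, 149, 253], [28, 141, 228], [24, 50, 101], [30, 109, 255], [30, 102, 255], [30, 103, 255], [30, 107, 255], [30, 105, 255]], [[30, 98, 255], [30, 101, 255], [30, 140, 254], [27, 134, 204], [26, 21, 86], [30, 111, 255], [30, 102, 255], [30, 103, 255], [30, 109, 255], [30, 104, 255]], [[30, 98, 255], [30, 105, 255], [30, 123, 255], [29, 133, 252], [27, 129, 184], [30, 104, 255], [30, 102, 255], [30, 103, 255], [30, 113, 255], [30, 104, 255]]]
t 15.9 pos [431.7 272.9 271.5] yaw -0.026 op 57.2 gf 0.0
turn -0.587 shift [0.1342 0.0203 0.1715] rows 3.5
```

drive_tool([
  [0.6,0,0,0,-0.18],
  [0.6,0,0,0,-0.18],
  [0.6,0,0,0,-0.18],
  [0.6,0,0,0,-0.047],
  [0.6,0.0335,0.005,0.043,0],
  [0.6,0.0335,0.005,0.043,0],
  [0.6,0.0335,0.005,0.043,0],
  [0.6,0.0335,0.0053,0.0425,0],
  [0.6,0,0,0,0],
  [0.6,0,0,0,0],
])

```text
clock: 17.12
eef_pos: [555.9, 327.9, 101.0]
eef_rot: [-3.018, -0.871, -0.001]
ft_force: [-0.2, 0.6, 0.3]
opening: 57.0
grasp_force: 0.0
```

```bash
sed -i 's/(S>150)&(V>80)/(S>70)\&(V>80)/' h.py; cat > cl.py <<'E'
import sys;from h import *
col,r,q=sys.argv[1],float(sys.argv[2]),float(sys.argv[3]);z=float(sys.argv[4]) if len(sys.argv)>4 else 14
plan();c=ctrl.get_calibration('wrist');im=shot('wrist','cl_%s.png'%col)
p=[d for d in ctrl.look_for('wrist','cap_'+col)];print([(np.round(d['point']),round(d['p'],2)) for d in p])
o=cap(im,c,col,(r,q) if r>0 else p[0]['point'],z=23,rad=110);print(o)
y=float(o['yaw']);s=ctrl.read_state();M=R.from_rotvec(s['eef_rot']).as_matrix();ty=np.arctan2(M[1,0],M[0,0])
k=(y-ty+np.pi/2)%np.pi-np.pi/2+ty;print('dot sign',np.cos(k-y).round(1));plan((*o['ctr'],60,k),(*o['ctr'],z,k))
E
python3 cl.py white 0 0
```

```text
t 17.1 pos [555.9 327.9 101. ] yaw 0.562 op 57.0 gf 0.0
[(array([159., 319.]), 0.59)]Traceback (most recent call last):
  File "cl.py", line 5, in <module>
    o=cap(im,c,col,(r,q) if r>0 else p[0]['point'],z=23,rad=110);print(o)
  File "h.py", line 54, in cap
    dn,dl,ds,dc=cv2.connectedComponentsWithStats(dk.astype('u1'));j=1+np.argmax(ds[1:,4])
                                                                      ~~~~~~~~~^^^^^^^^^^
    return _wrapfunc(a, 'argmax', axis=axis, out=out, **kwds)
    return bound(*args, **kwds)
ValueError: attempt to get argmax of an empty sequence
```

```bash
python3 - <<'E'
s=open('h.py').read()
s=s.replace("k=1+np.argmax(st[1:,4])\n    cnt","w=lab[int(near[0])-12:int(near[0])+13,int(near[1])-12:int(near[1])+13];k=np.bincount(w[w>0]).argmax()\n    cnt")
open('h.py','w').write(s)
s=open('cl.py').read().replace("im=shot('wrist','cl_%s.png'%col)","im=shot('wrist','cl_%s.png'%col);im[242:]=0")
open('cl.py','w').write(s)
E
python3 cl.py white 0 0 || python3 - <<'E'
from h import *
im=cv2.imread('pics/cl_white.png');h=cv2.cvtColor(im,cv2.COLOR_BGR2HSV)
print(h[60:240:12,319].tolist());print(h[150,220:420:12].tolist())
E
```

```text
t 17.2 pos [556.4 328.5 103.1] yaw 0.562 op 57.2 gf 0.0
[(array([158., 317.]), 0.59)]
{'dotpx': array([154.6, 316.8]), 'dot': array([590.3, 348.9,  28. ]), 'rect': array([585.3, 345.6]), 'wh': array([56.6, 30.1]), 'yaw': np.float32(0.561), 'ctr': array([584.4, 345.2]), 'n': np.int32(91)}
dot sign 1.0
t 17.3 pos [556.3 328.6 103.2] yaw 0.563 op 57.1 gf 0.0
turn 0.002 shift [0.0326 0.0009 0.0432] rows 0.9
turn -0.0 shift [0.    0.    0.046] rows 0.7
```

drive_tool([
  [0.6,0.033,0.001,0.043,0],
  [0.6,0,0,0.025,0],
  [0.6,0,0,0.02,0],
  [0.6,0,0,0,0],
  [0.2,0,0,0,0],
  [0.2,0,0,0,0],
  [0.2,0,0,0,0],
  [0.2,0,0,0,0],
  [0.2,0,0,0,0],
  [0.2,0,0,-0.05,0],
  [0.2,0,0,-0.055,0],
  [0.2,0,0,0,0],
])

```text
clock: 18.82
eef_pos: [587.5, 346.9, 124.0]
eef_rot: [-3.016, -0.872, -0.018]
ft_force: [0.8, -0.7, -0.5]
opening: 28.0
grasp_force: 30.0
```

```bash
python3 - <<'E'
from h import *
p=PK[0]; plan((*off(p,PY,-35),130,PY))
E
```

```text
t 18.8 pos [587.5 346.9 124. ] yaw 0.563 op 28.0 gf 30.0
turn 0.588 shift [-0.0539  0.4437 -0.006 ] rows 7.2
```

drive_tool([
  [0.2,0,0,-0.003,0.147],
  [0.2,0,0,-0.003,0.147],
  [0.2,0,0,0,0.147],
  [0.2,0,0,0,0.147],
  [0.2,-0.008,0.0555,0,0],
  [0.2,-0.008,0.0555,0,0],
  [0.2,-0.008,0.0555,0,0],
  [0.2,-0.008,0.0555,0,0],
  [0.2,-0.008,0.0555,0,0],
  [0.2,-0.008,0.0555,0,0],
  [0.2,-0.008,0.0555,0,0],
  [0.2,-0.008,0.0555,0,0],
  [0.2,0,0,0,0],
  [0.2,0,0,0,0],
])

```text
clock: 20.58
eef_pos: [508.2, -96.7, 122.0]
eef_rot: [-3.14, 0.041, 0.003]
ft_force: [-0.8, 0.0, -0.4]
opening: 27.8
grasp_force: 30.0
```

```bash
python3 - <<'E'
from h import *
plan()
c=ctrl.get_calibration('wrist');im=shot('wrist','w6.png');np.save('c6.npy',c,allow_pickle=True)
print(proj(c,(*PK[0],44)))
cv2.imwrite('pics/w6c.png',cv2.resize(im[40:260,160:480],None,fx=2.4,fy=2.4,interpolation=2))
E
```

```text
t 20.6 pos [508.2 -96.7 122. ] yaw -0.026 op 27.8 gf 30.0
[np.float64(139.46139127312222), np.float64(313.4923245433469)]
```

View pics/w6c.png

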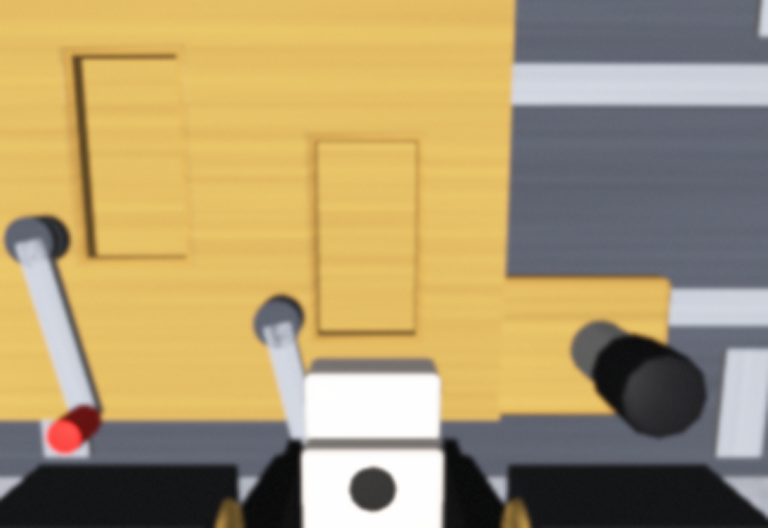

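Crop: pocket 0 spans columns 316–418 and rows 140–333, so its centre is at crop (236,367). The held white cap's dot is at (489,373), with its foot shoulder at row 442.

```bash
python3 - <<'E'
from h import *
c=np.load('c6.npy',allow_pickle=True).item();g=lambda r,q,z:atz(c,(r/2.4+40,q/2.4+160),z)
s=ctrl.read_state();print(s['eef_pos'])
print('pk0',g(236.5,367,44),[g(*v,44) for v in((140,316),(140,418),(333,317),(333,417))])
t=np.array([508.2,-96.7])
for n,r,q,z in(('dot',489,373,135),('shoulder',445,373,135),('shoulder low',439,373,125),('foot far edge',372,373,125)): print(n,A.T@(g(r,q,z)[:2]-t))
for h in (15,17): pass
plan((*PK[0],100,PY))
E
```

```text
[508.40882615 -96.20475959 122.23799928]
pk0 [558.2 -95.8  44. ] [array([586.5, -81.6,  44. ]), array([ 585.7, -111.5,   44. ]), array([529.1, -79.5,  44. ]), array([ 528.3, -110.5,   44. ])]
dot [4.38862611 0.50986355]
shoulder [13.99062575  0.54990105]
shoulder low [11.99125072  0.49990625]
foot far edge [26.79662492  0.46999271]
t 20.6 pos [508.4 -96.2 122.2] yaw -0.024 op 27.9 gf 30.0
turn 0.001 shift [ 0.0491 -0.0012  0.0222] rows 0.9
```

drive_tool([
  [0.2,0.026,0,0,0],
  [0.2,0.0257,0,0.026,0],
  [0.2,0,0,0.03,0],
  [0.2,0,0,0,0],
  [0.2,0,0,0.004,0],
  [0.2,0,0,0,0],
])

```text
clock: 21.38
eef_pos: [561.1, -98.2, 64.3]
eef_rot: [3.141, -0.039, 0.003]
ft_force: [-0.2, 0.5, -0.2]
opening: 27.8
grasp_force: 30.0
```

```bash
python3 - <<'E'
from h import *
plan((560.1,-96.3,60,PY));print(ctrl.read_state()['ft_force'])
E
```

```text
t 21.4 pos [561.1 -98.2  64.3] yaw -0.025 op 27.8 gf 30.0
turn 0.0 shift [-0.0011 -0.0019  0.0043] rows 0.1
[-0.15700713  0.53684019 -0.24206003]
```

drive_tool([
  [0.2,-0.0008,-0.0015,0,0],
  [0.2,0,0,0.004,0],
  [0.2,0,0,0.004,0],
  [0.2,0,0,0.003,0],
  [0.2,0,0,0.002,0],
  [0.2,0,0,0,0],
])

```text
clock: 22.12
eef_pos: [561.8, -97.2, 53.3]
eef_rot: [3.141, -0.04, 0.006]
ft_force: [-3.2, 2.2, 11.9]
opening: 27.6
grasp_force: 30.0
```

drive_tool([
  [0.2,-0.0012,-0.0008,0,0],
  [0.2,0,0,0.001,0],
  [0.2,0,0,0.001,0],
  [0.2,0,0,0,0],
])

```text
clock: 22.62
eef_pos: [561.5, -97.1, 52.2]
eef_rot: [3.14, -0.04, 0.01]
ft_force: [-2.5, -0.8, 14.3]
opening: 27.6
grasp_force: 30.0
```

drive_tool([
  [0.2,0,0,-0.003,0],
  [0.38,0,0,0,0],
  [0.38,0,0,0,0],
  [0.38,0,0,0,0],
  [0.38,0,0,-0.035,0],
  [0.38,-0.03,0,-0.03,0],
  [0.38,-0.02,0,0,0],
  [0.38,0,0,0,0],
  [0.38,0,0,0,0],
])

```text
clock: 23.75
eef_pos: [508.7, -94.8, 115.7]
eef_rot: [-3.141, 0.04, 0.001]
ft_force: [0.2, 0.7, 0.2]
opening: 36.4
grasp_force: 0.0
```

```bash
python3 - <<'E'
from h import *
plan()
c=ctrl.get_calibration('wrist');im=shot('wrist','w7.png');np.save('c7.npy',c,allow_pickle=True)
print(proj(c,(*PK[0],61)))
cv2.imwrite('pics/w7c.png',cv2.resize(im[40:260,220:420],None,fx=2.7,fy=2.7,interpolation=2))
E
```

```text
t 23.8 pos [508.7 -94.8 115.7] yaw -0.025 op 36.4 gf 0.0
[np.float64(142.70327409362105), np.float64(316.2572218615128)]
```

View pics/w7c.png

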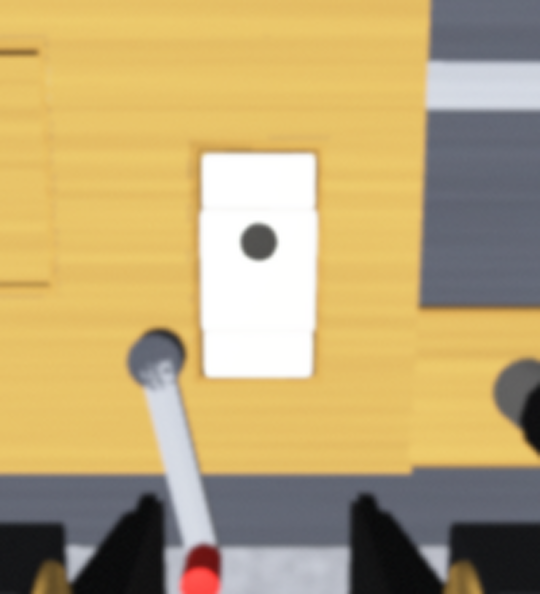

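The white cap lies in pocket 0, at crop rows 152–378 and columns 200–318, dot up at (241,258). I'll check its seating height by pressing down with the closed fingers.

```bash
python3 - <<'E'
from h import *
c=np.load('c7.npy',allow_pickle=True).item();g=lambda r,q,z:atz(c,(r/2.7+40,q/2.7+220),z)
print('ends',g(152,259,51),g(378,259,51),'dot',g(241,258,61),'sides',g(260,200,61),g(260,318,61))
plan((558,-96,75,PY))
E
```

```text
ends [587.4 -96.8  51. ] [530.8 -95.3  51. ] dot [566.2 -96.   61. ] sides [562.  -81.8  61. ] [ 561.3 -110.4   61. ]
t 23.8 pos [508.8 -94.8 115.6] yaw -0.025 op 36.2 gf 0.0
turn -0.0 shift [ 0.0492 -0.0001  0.0406] rows 1.0
```

drive_tool([
  [0,0.025,0,0.015,0],
  [0,0.0245,0,0.0255,0],
  [0,0,0,0.006,0],
  [0,0,0,0.004,0],
  [0,0,0,0.003,0],
  [0,0,0,0.002,0],
  [0,0,0,0,0],
])

```text
clock: 24.68
eef_pos: [558.2, -96.2, 61.3]
eef_rot: [3.141, -0.04, 0.002]
ft_force: [0.3, 0.2, -0.6]
opening: 0.5
grasp_force: 0.0
```

drive_tool([
  [0,0,0,0.002,0],
  [0,0,0,0.002,0],
  [0,0,0,0,0],
])

```text
clock: 25.05
eef_pos: [560.6, -96.3, 61.1]
eef_rot: [3.141, -0.04, 0.009]
ft_force: [-3.3, 2.3, 14.7]
opening: 0.2
grasp_force: 7.6
```

Contact at z = 61.2, as expected for a fully seated cap. Now I shut lever 0.

```bash
cat > lv.py <<'E'
import sys;from h import *
i=int(sys.argv[1]);q=[post(i,a,54) for a in (1.95,1.7,1.45,1.2,.95,.7,.5)]
q+=[pw(i,-40,-26),pw(i,-37,-27)]
s=ctrl.read_state()['eef_pos']
plan((s[0],s[1],100,PY),(*q[0],100,PY),*[(*p,66,PY) for p in q],(*pw(i,-41,-27),66,PY),(*pw(i,-45,-27),110,PY))
E
python3 lv.py 0
```

```text
t 25.1 pos [560.6 -96.3  61.1] yaw -0.025 op 0.2 gf 7.6
turn -0.0 shift [ 0.     -0.     -0.0389] rows 0.6
turn -0.0 shift [-0.0763 -0.046  -0.    ] rows 1.4
turn -0.0 shift [ 0.    -0.     0.034] rows 0.5
turn -0.0 shift [-0.0034  0.013  -0.    ] rows 0.2
turn -0.0 shift [-0.0001  0.0135 -0.    ] rows 0.2
turn -0.0 shift [ 0.0033  0.0131 -0.    ] rows 0.2
turn -0.0 shift [ 0.0064  0.0118 -0.    ] rows 0.2
turn -0.0 shift [ 0.0091  0.0099 -0.    ] rows 0.2
turn -0.0 shift [ 0.0089  0.0061 -0.    ] rows 0.2
turn -0.0 shift [ 0.0089  0.0046 -0.    ] rows 0.2
turn -0.0 shift [ 0.003  0.001 -0.   ] rows 0.1
turn -0.0 shift [-0.004 -0.    -0.   ] rows 0.1
turn -0.0 shift [-0.004 -0.    -0.044] rows 0.7
```

drive_tool([
  [0,0,0,-0.039,0],
  [0,-0.038,-0.023,0,0],
  [0,-0.038,-0.023,0,0],
  [0,0,0,0.034,0],
  [0,0,0,0,0],
  [0,-0.0034,0.013,0,0],
  [0,-0.0001,0.0135,0,0],
  [0,0.0033,0.0131,0,0],
  [0,0.0064,0.0118,0,0],
  [0,0.0091,0.0099,0,0],
  [0,0.0089,0.0061,0,0],
  [0,0.0089,0.0046,0,0],
  [0,0.003,0.001,0,0],
  [0,0,0,0,0],
])

```text
clock: 26.8
eef_pos: [517.7, -122.0, 61.6]
eef_rot: [-3.141, 0.039, -0.0]
ft_force: [-1.0, 0.1, -0.5]
opening: 0.3
grasp_force: 0.0
```

drive_tool([
  [0,0.002,0,-0.002,0],
  [0,0.002,0,0,0],
  [0,0.002,0,0,0],
  [0,0,0,0,0],
])

```text
clock: 27.3
eef_pos: [523.0, -122.2, 63.6]
eef_rot: [-3.141, 0.039, 0.002]
ft_force: [-3.9, 0.0, 2.6]
opening: 0.7
grasp_force: 2.0
```

drive_tool([
  [0,0.002,0,0,0],
  [0,0.002,0,0,0],
  [0,0,0,0,0],
])

```text
clock: 27.68
eef_pos: [527.7, -122.3, 63.7]
eef_rot: [-3.141, 0.04, -0.001]
ft_force: [-2.8, 0.7, 1.3]
opening: 0.5
grasp_force: 1.6
```

drive_tool([
  [0,0.002,0,0,0],
  [0,0.002,0,0,0],
  [0,0,0,0,0],
])

```text
clock: 28.05
eef_pos: [531.8, -122.4, 63.7]
eef_rot: [-3.141, 0.04, -0.001]
ft_force: [-3.3, -0.4, 1.8]
opening: 0.8
grasp_force: 1.5
```

Constant ~3.5 N suggests the table itself may be sliding. I back off and look.

drive_tool([
  [0,-0.008,0,0,0],
  [0,0,0,-0.04,0],
  [0,-0.03,-0.03,-0.04,0],
  [0,-0.02,-0.03,-0.04,0],
  [0,0,0,0,0],
  [0,0,0,0,0],
])

```text
clock: 28.8
eef_pos: [475.0, -61.0, 183.2]
eef_rot: [3.141, -0.039, 0.001]
ft_force: [0.5, -0.4, 0.0]
opening: 0.5
grasp_force: 0.0
```

```bash
python3 - <<'E'
from h import *
plan()
c=ctrl.get_calibration('wrist');im=shot('wrist','w8.png');np.save('c8.npy',c,allow_pickle=True)
cv2.imwrite('pics/w8c.png',cv2.resize(im[20:260,140:540],None,fx=2,fy=2,interpolation=2))
E
```

```text
t 28.8 pos [475.  -61.  183.2] yaw -0.025 op 0.5 gf 0.0
```

View pics/w8c.png

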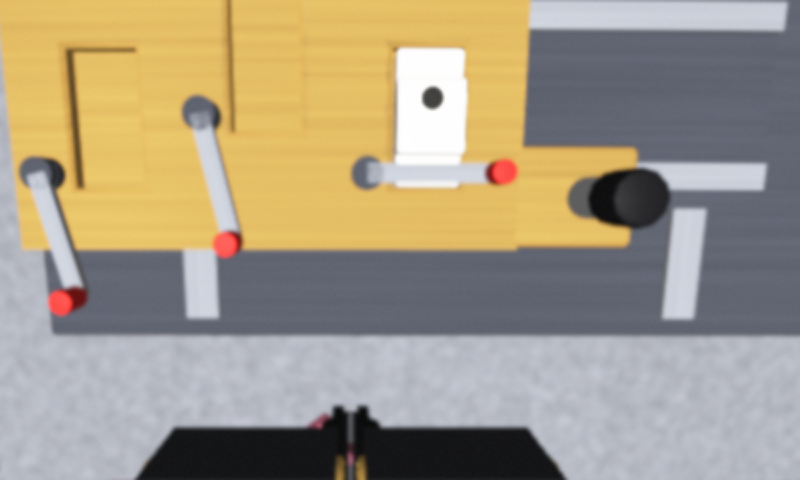

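Lever 0 is fully shut across the white cap's near foot (blade at row 172, post at (172,503)). The knob is at (198,641). I measure how far the table slid.

```bash
python3 - <<'E'
from h import *
c=np.load('c8.npy',allow_pickle=True).item();g=lambda r,q,z:atz(c,(r/2+20,q/2+140),z)
k=g(198,641,104);print('knob',k,'was 523.3,-165')
for i,rc in((0,(172,368)),(1,(112,200)),(2,(173,41))): p=g(*rc,58.5);print(i,p,p[:2]-pw(i,-23,26))
p=g(172,503,76.5);print('post0',p,lev(0,p))
print('near edge',g(249,130,44),g(247,516,44))
plan((k[0],k[1],130,PY),(k[0],k[1],74,PY))
E
```

```text
knob [ 536.4 -166.8  104. ] was 523.3,-165
0 [549.1 -69.9  58.5] [13.94288058 -0.26681553]
1 [574.9  -1.1  58.5] [14.04288058 -0.46681553]
2 [552.5  68.   58.5] [14.14288058 -1.36681553]
post0 [ 547.2 -122.8   76.5] (np.float64(-0.25), np.float64(54.5))
near edge [518.7  38.1  44. ] [ 515.  -136.7   44. ]
t 28.9 pos [474.6 -61.2 182.4] yaw -0.025 op 0.5 gf 0.0
turn -0.0 shift [0.0644 0.1041 0.0524] rows 2.1
turn -0.0 shift [ 0.    -0.     0.056] rows 0.9
```

drive_tool([
  [0,0.031,0.0345,0,0],
  [0,0.031,0.0345,0,0],
  [0,0.032,0.0345,0.03,0],
  [0,0,0,0.035,0],
  [0,0,0,0.037,0],
  [0,0,0,0,0],
  [0,-0.005,0,0,0],
  [0,-0.004,0,0,0],
  [0,-0.004,0,0,0],
  [0,-0.004,0,0,0],
  [0,-0.003,0,0,0],
  [0,0,0,0,0],
])

```text
clock: 30.35
eef_pos: [546.9, -166.6, 82.8]
eef_rot: [3.141, -0.04, 0.003]
ft_force: [2.5, -0.7, 3.0]
opening: 0.1
grasp_force: 1.7
```

drive_tool([
  [0,-0.002,0,0,0],
  [0,-0.002,0,0,0],
  [0,-0.002,0,0,0],
  [0,0,0,0,0],
])

```text
clock: 30.85
eef_pos: [544.8, -166.6, 82.9]
eef_rot: [3.14, -0.04, 0.018]
ft_force: [16.8, -1.0, -3.2]
opening: 0.3
grasp_force: 8.3
```

```bash
python3 - <<'E'
from h import *
c=np.load('c5.npy',allow_pickle=True).item();im=np.zeros((400,640,3),'u1');im[:240]=cv2.imread('pics/w5.png')[:240,:640]
o=cap(im,c,'yellow',(177,380));print(o)
y=float(o['yaw'])
for k in(y,y-np.pi,y+np.pi): print(k);plan((548,-150,140,PY),(*off(o['ctr'],k,-35),100,k))
E
```

```text
{'dotpx': array([177.2, 371. ]), 'dot': array([421. , 205.1,  28. ]), 'rect': array([418.8, 199.9]), 'wh': array([62. , 34.5]), 'yaw': np.float32(1.242), 'ctr': array([418.7, 198.5]), 'n': np.int32(19)}
1.2419999837875366
t 30.9 pos [ 544.8 -166.6   82.9] yaw -0.026 op 0.3 gf 8.3
turn -0.001 shift [ 0.0028 -0.0167 -0.0571] rows 1.0
turn -1.267 shift [ 0.2531 -0.2349  0.04  ] rows 5.6
-1.8995926698022565
t 30.9 pos [ 544.8 -166.6   82.9] yaw -0.026 op 0.3 gf 8.3
turn -0.001 shift [ 0.0028 -0.0167 -0.0571] rows 1.0
turn 1.875 shift [-0.3231  0.2349  0.04  ] rows 6.4
4.38359263737733
t 30.9 pos [ 544.8 -166.6   82.9] yaw -0.026 op 0.3 gf 8.3
turn -0.001 shift [ 0.0028 -0.0167 -0.0571] rows 1.0
turn 1.875 shift [-0.3231  0.2349  0.04  ] rows 6.4
```

drive_tool([
  [0.6,0.003,-0.008,-0.028,0],
  [0.6,0,-0.008,-0.029,0],
  [0.6,0,0,0,-0.181],
  [0.6,0,0,0,-0.181],
  [0.6,0,0,0,-0.181],
  [0.6,0,0,0,-0.181],
  [0.6,0,0,0,-0.181],
  [0.6,0,0,0,-0.181],
  [0.6,0,0,0,-0.181],
  [0.6,0.0422,-0.0392,0,0],
  [0.6,0.0422,-0.0392,0,0],
  [0.6,0.0422,-0.0392,0,0],
  [0.6,0.0422,-0.0392,0,0],
  [0.6,0.0422,-0.0392,0,0],
  [0.6,0.0421,-0.0389,0.04,0],
  [0.6,0,0,0,0],
  [0.6,0,0,0,0],
])

```text
clock: 32.98
eef_pos: [404.5, 159.2, 102.0]
eef_rot: [-2.554, -1.828, 0.005]
ft_force: [-0.6, 1.0, 1.0]
opening: 56.8
grasp_force: 0.0
```

```bash
python3 cl.py yellow 0 0 18
```

```text
t 33.0 pos [404.5 159.2 102. ] yaw 1.243 op 56.8 gf 0.0
[(array([148., 318.]), 0.91), (array([74.,  7.]), 0.66)]
{'dotpx': array([140.4, 317.5]), 'dot': array([421.8, 205.8,  28. ]), 'rect': array([419.9, 199.8]), 'wh': array([57.6, 31.6]), 'yaw': np.float32(1.249), 'ctr': array([419.6, 199.2]), 'n': np.int32(90)}
dot sign 1.0
t 33.1 pos [406.1 158.8 103.3] yaw 1.24 op 57.0 gf 0.0
turn -0.009 shift [ 0.0426 -0.      0.0433] rows 1.0
turn -0.0 shift [0.    0.    0.042] rows 0.7
```

drive_tool([
  [0.6,0.041,0,0.042,-0.006],
  [0.6,0,0,0.022,0],
  [0.6,0,0,0.02,0],
  [0.6,0,0,0,0],
  [0.2,0,0,0,0],
  [0.2,0,0,0,0],
  [0.2,0,0,0,0],
  [0.2,0,0,0,0],
  [0.2,0,0,0,0],
])

```text
clock: 34.2
eef_pos: [419.5, 198.5, 19.6]
eef_rot: [2.549, 1.835, 0.001]
ft_force: [-0.9, -1.2, 4.0]
opening: 28.2
grasp_force: 30.0
```

```bash
python3 - <<'E'
from h import *
s=ctrl.read_state()['eef_pos'];plan((s[0],s[1],135,None),(*off(PK[1],PY,-50),122,PY))
E
```

```text
t 34.2 pos [419.5 198.5  19.6] yaw 1.248 op 28.2 gf 30.0
turn -0.0 shift [ 0.      0.     -0.1154] rows 1.8
turn 1.273 shift [0.1193 0.2216 0.013 ] rows 4.0
```

drive_tool([
  [0.2,0,0,-0.05,0],
  [0.2,0,0,-0.055,0],
  [0.2,0,0,0,0.182],
  [0.2,0,0,0,0.182],
  [0.2,0,0,0,0.182],
  [0.2,0,0,0,0.182],
  [0.2,0,0,0,0.182],
  [0.2,0,0,0,0.182],
  [0.2,0,0,0,0.181],
  [0.2,0.0239,0.0443,0,0],
  [0.2,0.0239,0.0443,0,0],
  [0.2,0.0239,0.0443,0,0],
  [0.2,0.0238,0.0443,0,0],
  [0.2,0.0238,0.0444,0,0],
  [0.2,0,0,0,0],
  [0.2,0,0,0,0],
])

```text
clock: 36.2
eef_pos: [532.0, -25.7, 123.2]
eef_rot: [-3.141, 0.04, 0.002]
ft_force: [-0.1, 0.1, -0.5]
opening: 27.5
grasp_force: 30.0
```

```bash
python3 - <<'E'
from h import *
plan()
c=ctrl.get_calibration('wrist');im=shot('wrist','w9.png');np.save('c9.npy',c,allow_pickle=True)
print(proj(c,(*PK[1],44)),proj(c,(*PK[0],61)))
cv2.imwrite('pics/w9c.png',cv2.resize(im[40:260,160:480],None,fx=2.4,fy=2.4,interpolation=2))
E
```

```text
t 36.2 pos [532.  -25.7 123.2] yaw -0.026 op 27.5 gf 30.0
[np.float64(136.65936987289635), np.float64(316.14156438636587)] [np.float64(173.07659454209426), np.float64(416.5039284386654)]
```

View pics/w9c.png

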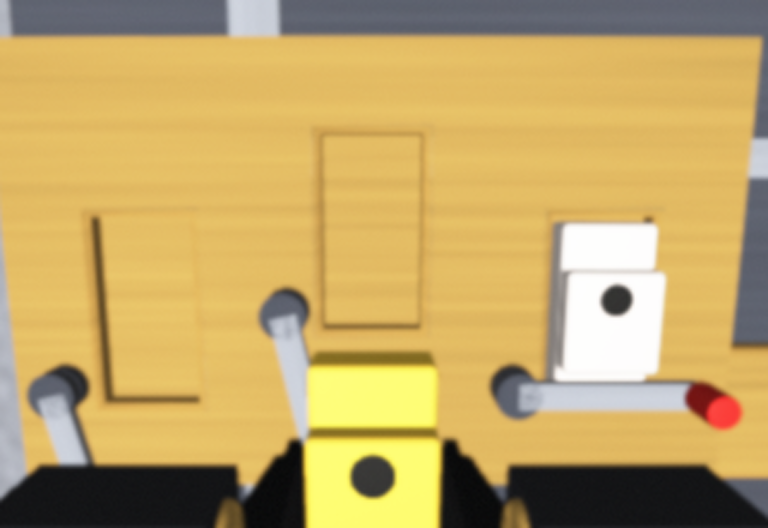

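Pocket 1 spans columns 322–424 and rows 133–327, centre (230,373). The held yellow cap's dot is at (476,372) and its foot end at row 364.

```bash
python3 - <<'E'
from h import *
t=np.array([532.2,-25.7])
c=np.load('c9.npy',allow_pickle=True).item();g=lambda r,q,z:atz(c,(r/2.4+40,q/2.4+160),z)
print('pk1',g(230,372.7,44))
for h in(131,133): print([(A.T@(g(r,q,z)[:2]-t)).round(1).tolist() for r,q,z in((476,372,h),(435,372,h),(364,372,h-10))],'expect 7,15,28')
print('white', atz(c,(300/2.4+40,617/2.4+160),61))
plan((*g(230,372.7,44)[:2],62,PY))
E
```

```text
pk1 [583.8 -26.6  44. ]
[[5.2, 0.7], [14.3, 0.8], [27.2, 0.7]] expect 7,15,28
[[5.9, 0.7], [14.9, 0.8], [27.7, 0.7]] expect 7,15,28
white [563.1 -96.4  61. ]
t 36.2 pos [531.9 -25.3 123.3] yaw -0.025 op 27.7 gf 30.0
turn 0.0 shift [0.0519 0.     0.0613] rows 1.3
```

drive_tool([
  [0.2,0.0263,0.0005,0,0],
  [0.2,0.0263,0,0.025,0],
  [0.2,0,0,0.03,0],
  [0.2,0,0,0,0],
  [0.2,0,0,0.005,0],
  [0.2,0,0,0.004,0],
  [0.2,0,0,0.003,0],
  [0.2,0,0,0.002,0],
  [0.2,0,0,0,0],
])

```text
clock: 37.38
eef_pos: [587.9, -27.9, 59.3]
eef_rot: [-3.141, 0.04, -0.01]
ft_force: [-3.2, 2.5, 11.5]
opening: 27.8
grasp_force: 30.0
```

drive_tool([
  [0.2,0,0,-0.006,0],
  [0.2,0,0,-0.003,0],
  [0.2,0,0,0,0],
  [0.2,0,0,0,0],
])

```text
clock: 37.88
eef_pos: [584.8, -28.0, 63.4]
eef_rot: [-3.141, 0.04, 0.001]
ft_force: [0.7, 0.1, 0.1]
opening: 28.1
grasp_force: 30.0
```

```bash
python3 - <<'E'
from h import *
plan((584.5,-27.3,60,PY));s=ctrl.read_state();print(s['ft_force'],s['eef_rot'])
c=ctrl.get_calibration('wrist');im=shot('wrist','w10.png');np.save('c10.npy',c,allow_pickle=True)
h=cv2.cvtColor(im,cv2.COLOR_BGR2HSV)
dk=((h[...,2]<90)&(cv2.dilate(((h[...,0]>24)&(h[...,0]<33)&(h[...,1]>70)).astype('u1'),np.ones((25,25)))>0)).astype('u1')
n,l,st,ce=cv2.connectedComponentsWithStats(dk);print([(ce[i][::-1].round(1).tolist(),int(st[i][4])) for i in range(1,n) if 40<st[i][4]<1500])
E
```

```text
t 37.9 pos [584.8 -28.   63.4] yaw -0.025 op 28.1 gf 30.0
turn -0.0 shift [-0.0003 -0.0007  0.0034] rows 0.1
[0.65660702 0.09458734 0.05358864] [-3.14126538e+00  3.97524434e-02  1.35218848e-03]
[([250.9, 326.6], 1417), ([238.9, 314.9], 207), ([246.9, 376.0], 50), ([284.4, 388.1], 403), ([269.9, 313.7], 92), ([285.5, 241.6], 265)]
```

drive_tool([
  [0.2,-0.0008,-0.0004,0,0],
  [0.2,0,0,0.003,0],
  [0.2,0,0,0.002,0],
  [0.2,0,0,0.002,0],
  [0.2,0,0,0,0],
])

```text
clock: 38.55
eef_pos: [584.2, -27.5, 56.6]
eef_rot: [-3.141, 0.04, 0.001]
ft_force: [0.2, -1.2, -0.6]
opening: 28.0
grasp_force: 30.0
```

drive_tool([
  [0.2,0,0,0.002,0],
  [0.2,0,0,0.002,0],
  [0.2,0,0,0.001,0],
  [0.2,0,0,0.001,0],
  [0.2,0,0,0,0],
])

```text
clock: 39.17
eef_pos: [584.3, -27.5, 50.8]
eef_rot: [-3.141, 0.04, 0.0]
ft_force: [0.5, -0.5, -1.0]
opening: 27.4
grasp_force: 30.0
```

drive_tool([
  [0.2,0,0,0.001,0],
  [0.2,0,0,0.001,0],
  [0.2,0,0,0,0],
  [0.4,0,0,0,0],
  [0.4,0,0,0,0],
  [0.4,0,0,0,0],
  [0.4,0,0,-0.03,0],
  [0,0,0,0,0],
  [0,0,0,0,0],
  [0,0,0,0.01,0],
  [0,0,0,0.005,0],
  [0,0,0,0.003,0],
  [0,0,0,0.002,0],
  [0,0,0,0,0],
])

```text
clock: 40.92
eef_pos: [585.7, -27.6, 61.2]
eef_rot: [3.141, -0.04, 0.003]
ft_force: [-2.7, 1.1, 11.4]
opening: -0.1
grasp_force: 5.8
```

```bash
python3 lv.py 1
```

```text
t 40.9 pos [585.7 -27.6  61.2] yaw -0.025 op -0.1 gf 5.8
turn -0.0 shift [ 0.     -0.     -0.0388] rows 0.6
turn -0.0 shift [-0.0757 -0.0464 -0.    ] rows 1.4
turn -0.0 shift [ 0.    -0.     0.034] rows 0.5
turn -0.0 shift [-0.0034  0.013  -0.    ] rows 0.2
turn -0.0 shift [-0.0001  0.0135 -0.    ] rows 0.2
turn -0.0 shift [ 0.0033  0.0131 -0.    ] rows 0.2
turn -0.0 shift [ 0.0064  0.0118 -0.    ] rows 0.2
turn -0.0 shift [ 0.0091  0.0099 -0.    ] rows 0.2
turn -0.0 shift [ 0.0089  0.0061 -0.    ] rows 0.2
turn -0.0 shift [ 0.0089  0.0046 -0.    ] rows 0.2
turn -0.0 shift [ 0.003  0.001 -0.   ] rows 0.1
turn -0.0 shift [-0.004  0.    -0.   ] rows 0.1
turn -0.0 shift [-0.004 -0.    -0.044] rows 0.7
```

drive_tool([
  [0,0,0,-0.041,0],
  [0,-0.038,-0.023,0,0],
  [0,-0.038,-0.023,0,0],
  [0,0,0,0.034,0],
  [0,0,0,0,0],
  [0,-0.0034,0.013,0,0],
  [0,-0.0001,0.0135,0,0],
  [0,0.0033,0.0131,0,0],
  [0,0.0064,0.0118,0,0],
  [0,0.0091,0.0099,0,0],
  [0,0.0089,0.0061,0,0],
  [0,0.0089,0.0046,0,0],
  [0,0.003,0.001,0,0],
  [0,0,0,0,0],
])

```text
clock: 42.68
eef_pos: [544.0, -53.4, 65.7]
eef_rot: [-3.141, 0.039, 0.0]
ft_force: [-0.3, 0.2, 0.1]
opening: 0.4
grasp_force: 0.0
```

drive_tool([
  [0,0.0015,0,0,0],
  [0,0,0,0,0],
])

```text
clock: 42.92
eef_pos: [545.2, -53.4, 65.9]
eef_rot: [3.141, -0.039, -0.0]
ft_force: [-0.2, -0.6, -0.4]
opening: 0.3
grasp_force: 0.1
```

drive_tool([
  [0,-0.006,0,0,0],
  [0,-0.01,0,-0.05,0],
  [0.5,-0.03,-0.02,-0.05,0],
  [0.6,-0.02,0,-0.02,0],
  [0.6,0,0,0,0],
  [0.6,0,0,0,0],
])

```text
clock: 43.68
eef_pos: [479.6, -31.9, 184.9]
eef_rot: [-3.141, 0.04, 0.001]
ft_force: [-0.3, 0.6, -0.1]
opening: 34.5
grasp_force: 0.0
```

```bash
python3 - <<'E'
from h import *
plan()
c=ctrl.get_calibration('wrist');im=shot('wrist','w11.png');np.save('c11.npy',c,allow_pickle=True)
for rc,n in reds(im,20):
    p=atz(c,rc,72);print(rc,n,p,[lev(i,p) for i in range(3)])
print([np.round(proj(c,(*pw(i,-23,26),58.5))) for i in range(3)], proj(c,(*PK[1],61)))
g=cv2.cvtColor(im,cv2.COLOR_BGR2HSV);m=((g[...,1]<110)&(g[...,2]<130)).astype('u1');m[240:]=0
n,l,st,ce=cv2.connectedComponentsWithStats(m);print([(ce[i][::-1].round(1).tolist(),int(st[i][4])) for i in range(1,n) if 60<st[i][4]<3000])
E
```

```text
t 43.7 pos [479.6 -31.9 184.9] yaw -0.025 op 34.5 gf 0.0
[122.5 420.5] 40 [ 538.1 -119.    72. ] [(np.float64(-0.08), np.float64(49.5)), (np.float64(0.16), np.float64(120.5)), (np.float64(-0.02), np.float64(188.4))]
[183.2 212.9] 35 [492.2  55.3  72. ] [(np.float64(2.79), np.float64(132.1)), (np.float64(2.23), np.float64(88.6)), (np.float64(1.25), np.float64(48.3))]
[323.  86.] 21 [360.1 190.4  72. ] [(np.float64(2.52), np.float64(313.5)), (np.float64(2.31), np.float64(277.1)), (np.float64(2.14), np.float64(215.5))]
[array([127., 358.]), array([ 98., 276.]), array([128., 196.])] [np.float64(68.81175422853181), np.float64(306.75633494772023)]
[([54.7, 306.2], 73), ([86.0, 390.5], 72), ([93.6, 272.2], 81), ([120.3, 197.6], 130), ([122.0, 352.9], 83), ([174.7, 198.6], 158), ([232.8, 274.0], 245), ([232.8, 355.8], 243), ([235.9, 593.1], 311), ([236.6, 426.1], 519)]
```

```bash
python3 - <<'E'
from h import *
c=np.load('c11.npy',allow_pickle=True).item();im=cv2.imread('pics/w11.png')
h=cv2.cvtColor(im,cv2.COLOR_BGR2HSV).astype(int);m=(((h[...,0]<8)|(h[...,0]>172))&(h[...,1]>130)&(h[...,2]>70)).astype('u1');m[240:]=0
n,l,st,ce=cv2.connectedComponentsWithStats(m)
for i in range(1,n):
    if st[i][4]>15: p=atz(c,ce[i][::-1],74);print(ce[i][::-1].round(1),st[i][4],p,[lev(k,p-[4,0,0]) for k in range(3)])
for rc,z in(((54.7,306.2),61),((86,390.5),61),((93.6,272.2),57),((122,352.9),57),((120.3,197.6),57)): print(atz(c,rc,z))
print([pw(i,-23,26).round(1) for i in range(3)])
E
```

```text
[ 94.8 340.2] 115 [561.3 -53.4  74. ] [(np.float64(-2.23), np.float64(27.5)), (np.float64(0.04), np.float64(52.9)), (np.float64(-0.18), np.float64(124.2))]
[122.8 424.6] 149 [ 537.9 -121.8   74. ] [(np.float64(-0.0), np.float64(52.2)), (np.float64(0.19), np.float64(124.1)), (np.float64(-0.0), np.float64(191.2))]
[185.1 208.8] 154 [491.   58.3  74. ] [(np.float64(2.76), np.float64(136.7)), (np.float64(2.22), np.float64(94.5)), (np.float64(1.33), np.float64(52.5))]
[221.9   1. ] 26 [463.1 246.1  74. ] [(np.float64(2.88), np.float64(324.8)), (np.float64(2.73), np.float64(266.9)), (np.float64(2.7), np.float64(193.7))]
[594.  -27.1  61. ]
[568.  -96.1  61. ]
[564.7   2.6  57. ]
[539.6 -65.4  57. ]
[544.6  67.9  57. ]
[array([535.2, -69.6]), array([560.9,  -0.6]), array([538.4,  69.4])]
```

```bash
python3 - <<'E'
from h import *
plan((*off((449.6,342.1),.959,-40),100,.959))
E
```

```text
t 43.7 pos [479.4 -31.9 184.3] yaw -0.025 op 38.9 gf 0.0
turn -0.984 shift [ 0.249  -0.2392  0.0843] rows 5.7
```

drive_tool([
  [0.6,0,0,0,-0.164],
  [0.6,0,0,0,-0.164],
  [0.6,0,0,0,-0.164],
  [0.6,0,0,0,-0.164],
  [0.6,0,0,0,-0.164],
  [0.6,0,0,0,-0.164],
  [0.6,0.0415,-0.04,0.014,0],
  [0.6,0.0415,-0.04,0.014,0],
  [0.6,0.0415,-0.04,0.014,0],
  [0.6,0.0415,-0.04,0.014,0],
  [0.6,0.0415,-0.04,0.014,0],
  [0.6,0.0415,-0.0392,0.014,0],
  [0.6,0,0,0,0],
  [0.6,0,0,0,0],
])

```text
clock: 45.48
eef_pos: [426.7, 308.9, 100.4]
eef_rot: [2.787, 1.449, -0.005]
ft_force: [0.1, -0.5, -0.2]
opening: 56.6
grasp_force: 0.0
```

```bash
python3 cl.py red 0 0 18
```

```text
t 45.5 pos [426.7 308.9 100.4] yaw 0.959 op 56.6 gf 0.0
[(array([148., 317.]), 0.56)]Traceback (most recent call last):
  File "cl.py", line 5, in <module>
    o=cap(im,c,col,(r,q) if r>0 else p[0]['point'],z=23,rad=110);print(o)
  File "h.py", line 49, in cap
    n,lab,st,ce=cv2.connectedComponentsWithStats(m.astype('u1'));w=lab[int(near[0])-12:int(near[0])+13,int(near[1])-12:int(near[1])+13];k=np.bincount(w[w>0]).argmax()
                                                                                                                                          ~~~~~~~~~~~~~~~~~~~~~~~~~~^^
ValueError: attempt to get argmax of an empty sequence
```

```bash
python3 - <<'E'
from h import *
h=cv2.cvtColor(cv2.imread('pics/cl_red.png'),cv2.COLOR_BGR2HSV);print(h[110:200:12,300].tolist())
E
sed -i "s/(H>172))&(S>150)&(V>60)/(H>172))\&(S>90)\&(V>60)/" h.py; python3 cl.py red 0 0 18
```

```text
[[120, 4, 58], [2, 122, 255], [2, 138, 255], [2, 127, 255], [2, 131, 255], [2, 138, 255], [2, 141, 255], [98, 17, 60]]
t 45.6 pos [427.5 308.3 101.5] yaw 0.957 op 57.1 gf 0.0
[(array([148., 316.]), 0.61)]
{'dotpx': array([143.8, 314.2]), 'dot': array([453.9, 347.5,  28. ]), 'rect': array([450.1, 342.4]), 'wh': array([56.9, 31.1]), 'yaw': np.float32(0.958), 'ctr': array([449.9, 341.8]), 'n': np.int32(93)}
dot sign 1.0
t 45.7 pos [427.8 308.3 102. ] yaw 0.957 op 56.9 gf 0.0
turn -0.001 shift [ 0.0402 -0.0012  0.042 ] rows 0.9
turn -0.0 shift [0.    0.    0.042] rows 0.7
```

drive_tool([
  [0.6,0.0385,-0.001,0.042,0],
  [0.6,0,0,0.022,0],
  [0.6,0,0,0.019,0],
  [0.6,0,0,0,0],
  [0.2,0,0,0,0],
  [0.2,0,0,0,0],
  [0.2,0,0,0,0],
  [0.2,0,0,0,0],
  [0.2,0,0,0,0],
  [0.2,0,0,-0.05,0],
  [0.2,0,0,-0.055,0],
  [0.2,0,0,0,0],
])

```text
clock: 47.18
eef_pos: [451.5, 343.5, 129.7]
eef_rot: [-2.786, -1.449, -0.017]
ft_force: [0.4, 0.2, 0.2]
opening: 27.6
grasp_force: 30.0
```

```bash
python3 - <<'E'
from h import *
plan((*off(PK[2]+[4,0],PY,-51),123,PY))
E
```

```text
t 47.2 pos [451.5 343.5 129.7] yaw 0.959 op 27.6 gf 30.0
turn 0.984 shift [0.0697 0.2978 0.0067] rows 4.9
```

drive_tool([
  [0.2,0,0,0,0.164],
  [0.2,0,0,0,0.164],
  [0.2,0,0,0,0.164],
  [0.2,0,0,0,0.164],
  [0.2,0,0,0,0.164],
  [0.2,0,0,0,0.164],
  [0.2,0.0116,0.0496,0,0],
  [0.2,0.0116,0.0496,0,0],
  [0.2,0.0116,0.0496,0,0],
  [0.2,0.0116,0.0496,0,0],
  [0.2,0.0116,0.0496,0,0],
  [0.2,0.0117,0.0498,0,0],
  [0.2,0,0,0,0],
  [0.2,0,0,0,0],
  [0.2,0,0,0,0],
])

```text
clock: 49.05
eef_pos: [510.0, 43.1, 123.2]
eef_rot: [-3.141, 0.037, 0.002]
ft_force: [-0.3, -0.5, -0.7]
opening: 27.7
grasp_force: 30.0
```

```bash
python3 - <<'E'
from h import *
plan()
c=ctrl.get_calibration('wrist');im=shot('wrist','w12.png');np.save('c12.npy',c,allow_pickle=True)
print(proj(c,(*PK[2]+[4,0],44)))
cv2.imwrite('pics/w12c.png',cv2.resize(im[40:260,200:520],None,fx=2.4,fy=2.4,interpolation=2))
E
```

```text
t 49.0 pos [510.   43.1 123.2] yaw -0.024 op 27.7 gf 30.0
[np.float64(131.8795251187347), np.float64(314.51672593621066)]
```

View pics/w12c.png

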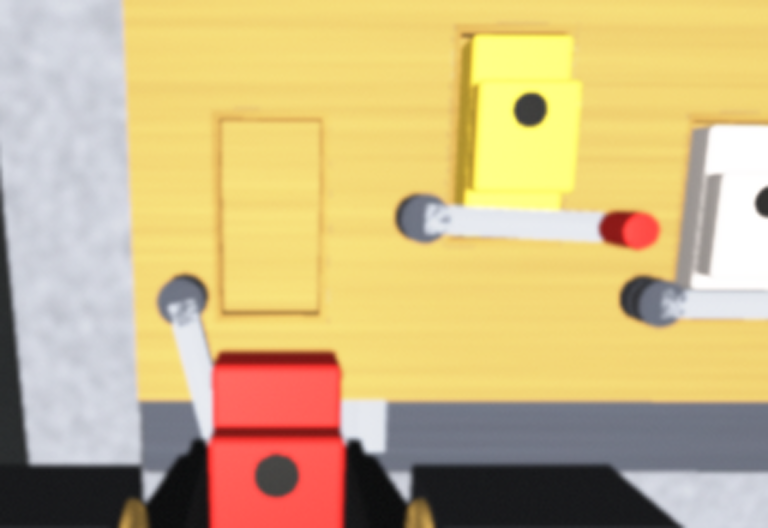

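Pocket 2 spans columns 220–322 and rows 119–313, centre (216,271). The red cap is held the same way as yellow was. Lever 1's blade runs (215,425)→(230,628), slightly off shut, so I'll push it again. Red goes in first.

drive_tool([
  [0.2,0.0282,-0.0011,0,0],
  [0.2,0.0282,0,0.025,0],
  [0.2,0,0,0.03,0],
  [0.2,0,0,0,0],
  [0.2,0,0,0.005,0],
  [0.2,0,0,0.004,0],
  [0.2,0,0,0.002,0],
  [0.2,0,0,0,0],
])

```text
clock: 50.1
eef_pos: [568.1, 41.9, 60.5]
eef_rot: [-3.141, 0.04, -0.004]
ft_force: [-3.8, 1.5, 7.1]
opening: 27.7
grasp_force: 30.0
```

drive_tool([
  [0.2,0,0,-0.005,0],
  [0.2,0,0,0,0],
  [0.2,0,0,0,0],
])

```text
clock: 50.48
eef_pos: [566.9, 41.6, 62.9]
eef_rot: [3.141, -0.04, 0.0]
ft_force: [0.6, 0.3, 0.4]
opening: 27.9
grasp_force: 30.0
```

drive_tool([
  [0.2,-0.0009,-0.0007,0,0],
  [0.2,0,0,0.002,0],
  [0.2,0,0,0.002,0],
  [0.2,0,0,0.002,0],
  [0.2,0,0,0,0],
])

```text
clock: 51.1
eef_pos: [565.9, 42.4, 56.6]
eef_rot: [-3.141, 0.04, 0.001]
ft_force: [-0.3, -0.5, -0.7]
opening: 27.7
grasp_force: 30.0
```

In. I lower the rest of the way, release, and press to check the height.

drive_tool([
  [0.2,0,0,0.002,0],
  [0.2,0,0,0.002,0],
  [0.2,0,0,0.002,0],
  [0.2,0,0,0.002,0],
  [0.2,0,0,0,0],
  [0.4,0,0,0,0],
  [0.4,0,0,0,0],
  [0.4,0,0,0,0],
  [0.4,0,0,-0.03,0],
  [0,0,0,0,0],
  [0,0,0,0,0],
  [0,0,0,0.01,0],
  [0,0,0,0.005,0],
  [0,0,0,0.003,0],
  [0,0,0,0.001,0],
  [0,0,0,0,0],
])

```text
clock: 53.1
eef_pos: [566.6, 42.4, 61.1]
eef_rot: [3.141, -0.04, 0.0]
ft_force: [-3.3, -0.4, 8.8]
opening: 0.5
grasp_force: 4.6
```

```bash
sed -i 's/PK=np.array(\[\[557.5,-96.2\],\[583.2,-27.2\],\[560.7,42.8\]\])/PK=np.array([[558.0,-96.2],[583.6,-27.2],[560.9,42.8]])+[float(open("dx").read()),0]/' h.py; echo 4.3 > dx; python3 lv.py 2
```

```text
t 53.1 pos [566.6  42.4  61.1] yaw -0.025 op 0.5 gf 4.6
turn -0.0 shift [ 0.     -0.     -0.0389] rows 0.6
turn -0.0 shift [-0.0745 -0.0464 -0.    ] rows 1.4
turn -0.0 shift [ 0.    -0.     0.034] rows 0.5
turn -0.0 shift [-0.0034  0.013  -0.    ] rows 0.2
turn -0.0 shift [-0.0001  0.0135 -0.    ] rows 0.2
turn -0.0 shift [ 0.0033  0.0131 -0.    ] rows 0.2
turn -0.0 shift [ 0.0064  0.0118 -0.    ] rows 0.2
turn -0.0 shift [ 0.0091  0.0099 -0.    ] rows 0.2
turn -0.0 shift [ 0.0089  0.0061 -0.    ] rows 0.2
turn -0.0 shift [ 0.0089  0.0046 -0.    ] rows 0.2
turn -0.0 shift [ 0.003  0.001 -0.   ] rows 0.1
turn -0.0 shift [-0.004 -0.    -0.   ] rows 0.1
turn -0.0 shift [-0.004  0.    -0.044] rows 0.7
```

drive_tool([
  [0,0,0,-0.041,0],
  [0,-0.0373,-0.0232,0,0],
  [0,-0.0373,-0.0232,0,0],
  [0,0,0,0.034,0],
  [0,0,0,0,0],
  [0,-0.0034,0.013,0,0],
  [0,-0.0001,0.0135,0,0],
  [0,0.0033,0.0131,0,0],
  [0,0.0064,0.0118,0,0],
  [0,0.0091,0.0099,0,0],
  [0,0.0089,0.0061,0,0],
  [0,0.0089,0.0046,0,0],
  [0,0.003,0.001,0,0],
  [0,0.002,0,0,0],
  [0,0.002,0,0,0],
  [0,0.002,0,0,0],
  [0,0.002,0,0,0],
  [0,0,0,0,0],
])

```text
clock: 55.35
eef_pos: [533.9, 16.6, 66.3]
eef_rot: [3.141, -0.039, -0.004]
ft_force: [-3.4, 3.2, 4.2]
opening: 0.3
grasp_force: 2.5
```

drive_tool([
  [0,-0.009,0,0,0],
  [0,0,0,-0.036,0],
  [0,0.006,0.036,0,0],
  [0,0.006,0.0355,0,0],
  [0,0,0,0,0],
  [0,0,0,0.036,0],
  [0,0,0,0,0],
  [0,0.005,0,0,0],
  [0,0.005,0,0,0],
  [0,0.004,0,0,0],
  [0,0.003,0,0,0],
  [0,0.002,0,0,0],
  [0,0.002,0,0,0],
  [0,0.002,0,0,0],
  [0,0.002,0,0,0],
  [0,0.002,0,0,0],
  [0,0,0,0,0],
])

```text
clock: 57.48
eef_pos: [563.5, -55.6, 66.9]
eef_rot: [-3.141, 0.04, -0.001]
ft_force: [-3.2, 2.6, 3.4]
opening: 0.2
grasp_force: 2.3
```

drive_tool([
  [0,-0.008,0,0,0],
  [0,-0.01,0,-0.05,0],
  [0,-0.03,-0.02,-0.05,0],
  [0,-0.02,0,-0.02,0],
  [0,0,0,0,0],
  [0,0,0,0,0],
])

```text
clock: 58.22
eef_pos: [495.5, -34.3, 185.7]
eef_rot: [3.141, -0.04, -0.001]
ft_force: [-0.2, -0.1, -0.2]
opening: 0.5
grasp_force: 0.0
```

```bash
cat > chk.py <<'E'
from h import *
plan()
c=ctrl.get_calibration('wrist');im=shot('wrist','chk.png');np.save('cchk.npy',c,allow_pickle=True)
h=cv2.cvtColor(im,cv2.COLOR_BGR2HSV).astype(int);H,S,V=h[...,0],h[...,1],h[...,2]
def blobs(m,lo,hi):
    m=m.astype('u1');m[240:]=0;n,l,st,ce=cv2.connectedComponentsWithStats(m);return [(ce[i][::-1],st[i][4]) for i in range(1,n) if lo<st[i][4]<hi]
print('posts');[print(r.round(1),n,atz(c,r,72)) for r,n in blobs(((H<8)|(H>172))&(S>130)&(V>70),15,2000)]
print('dark');[print(r.round(1),n,'z57',atz(c,r,57),'z61',atz(c,r,61)) for r,n in blobs((S<110)&(V<120),50,600)]
E
python3 chk.py
```

```text
t 58.2 pos [495.5 -34.3 185.7] yaw -0.026 op 0.5 gf 0.0
posts
[ 95.3 349.4] 117 [576.9 -63.4  72. ]
[125.7 432.9] 150 [ 551.3 -132.1   72. ]
[136.4 263.2] 116 [546.2   7.8  72. ]
dark
[ 26.3 569.9] 462 z57 [ 628.3 -246.3   57. ] z61 [ 627.4 -243.5   61. ]
[ 58.4 315.5] 66 z57 [607.9 -37.1  57. ] z61 [607.3 -37.   61. ]
[ 63.3 474.8] 236 z57 [ 601.1 -169.7   57. ] z61 [ 600.5 -167.9   61. ]
[ 56.5 535. ] 62 z57 [ 605.5 -219.8   57. ] z61 [ 604.9 -217.4   61. ]
[ 87.2 231.6] 60 z57 [587.   34.2  57. ] z61 [586.6  33.3  61. ]
[ 89.1 399. ] 68 z57 [ 581.8 -106.9   57. ] z61 [ 581.5 -106.    61. ]
[102.8 567.1] 390 z57 [ 567.6 -252.3   57. ] z61 [ 567.5 -249.4   61. ]
[109.6 460.5] 72 z57 [ 563.8 -160.3   57. ] z61 [ 563.8 -158.6   61. ]
[124.8 360.8] 70 z57 [553.1 -74.7  57. ] z61 [553.2 -74.2  61. ]
[131.3 570.6] 178 z57 [ 543.3 -258.9   57. ] z61 [ 543.6 -255.9   61. ]
[155.2 566.7] 96 z57 [ 522.4 -258.5   57. ] z61 [ 522.9 -255.5   61. ]
[163.3 452.1] 172 z57 [ 517.6 -156.1   57. ] z61 [ 518.2 -154.4   61. ]
[168.9 312.4] 259 z57 [515.8 -31.9  57. ] z61 [516.4 -31.9  61. ]
[171.2 218.4] 128 z57 [516.   51.9  57. ] z61 [516.6  50.7  61. ]
[171.4 546.3] 260 z57 [ 508.3 -242.    57. ] z61 [ 509.  -239.2   61. ]
[235.9 593.2] 307 z57 [ 445.3 -295.6   57. ] z61 [ 446.9 -292.1   61. ]
```

Dots sit about 10 mm further right, so table_y also crept while I pushed. Levers 0 and 1 read shut, but lever 2 is about 0.19 rad open because the tip was off-centre on its post. I push lever 2 again, centred.

drive_tool([
  [0,0.0137,-0.021,0.03,0],
  [0,0.0138,-0.021,0.03,0],
  [0,0,0,0.03,0],
  [0,0,0,0.03,0],
  [0,0,0,0,0],
  [0,0.004,0,0,0],
  [0,0.003,0,0,0],
  [0,0.003,0,0,0],
  [0,0.002,0,0,0],
  [0,0.002,0,0,0],
  [0,0.002,0,0,0],
  [0,0.002,0,0,0],
  [0,0.002,0,0,0],
  [0,0.002,0,0,0],
  [0,0.002,0,0,0],
  [0,0,0,0,0],
])

```text
clock: 60.28
eef_pos: [548.6, 6.7, 66.9]
eef_rot: [3.141, -0.04, 0.001]
ft_force: [-3.4, -1.4, 3.3]
opening: 0.4
grasp_force: 1.5
```

drive_tool([
  [0,-0.008,0,0,0],
  [0,-0.01,0,-0.05,0],
  [0,-0.03,0.02,-0.05,0],
  [0,-0.01,0.02,-0.02,0],
  [0,0,0,0,0],
  [0,0,0,0,0],
])

```text
clock: 61.02
eef_pos: [488.9, -31.4, 185.6]
eef_rot: [-3.141, 0.04, 0.001]
ft_force: [0.0, 0.1, 0.3]
opening: 0.7
grasp_force: 0.0
```

```bash
python3 chk.py
```

```text
t 61.0 pos [488.9 -31.4 185.6] yaw -0.025 op 0.7 gf 0.0
posts
[ 71.3 236.6] 1889 [591.   28.8  72. ]
[ 74.1 353.3] 127 [586.3 -63.6  72. ]
[105.3 266.4] 114 [564.3   6.7  72. ]
[105.5 438. ] 164 [ 560.6 -132.3   72. ]
dark
[ 12.7 469.9] 77 z57 [ 633.1 -159.5   57. ] z61 [ 632.  -157.8   61. ]
[ 16.4 539. ] 162 z57 [ 629.5 -216.3   57. ] z61 [ 628.5 -213.9   61. ]
[ 36.8 319. ] 74 z57 [617.7 -37.3  57. ] z61 [616.8 -37.2  61. ]
[ 57.9 461.8] 77 z57 [ 598.8 -155.3   57. ] z61 [ 598.2 -153.7   61. ]
[ 66.7 233.9] 68 z57 [596.5  34.   57. ] z61 [596.   33.1  61. ]
[ 65.2 472.2] 163 z57 [ 592.9 -164.4   57. ] z61 [ 592.4 -162.6   61. ]
[ 68.6 403.6] 76 z57 [ 591.4 -107.1   57. ] z61 [ 590.9 -106.1   61. ]
[235.9 592.9] 305 z57 [ 438.8 -292.    57. ] z61 [ 440.4 -288.6   61. ]
```

```bash
python3 - <<'E'
from h import *
cs=ctrl.get_calibration('scene');cd=ctrl.get_calibration('side');c3=np.load('c3.npy',allow_pickle=True).item()
for z in(127,130): print('screw w3',atz(c3,(38/1.25,477/1.25),z),'scene',atz(cs,(204.5,228),z))
print('tri',tri(ray(c3,(38/1.25,477/1.25)),ray(cs,(204.5,228))))
print('tip scene',atz(cs,(220.5,230.2),79))
c=ctrl.get_calibration('wrist');im=shot('wrist')
for n in('scene','side','wrist'):
    s=shot(n); print(n,[(np.round(d['point'],1).tolist(),round(d['p'],2)) for t in('pointer','table_knob') for d in ctrl.look_for(n,t)[:2]])
    if n!='wrist':
        p=proj(cs if n=='scene' else cd,(671,-107,95));print(p)
        r,q=int(p[0]),int(p[1]);cv2.imwrite('pics/n_%s.png'%n,s[r-30:r+30,q-30:q+30])
        h=cv2.cvtColor(s,cv2.COLOR_BGR2HSV).astype(int);m=(((h[...,0]<8)|(h[...,0]>172))&(h[...,1]>110)&(h[...,2]>50));k=np.argwhere(m[r-25:r+25,q-25:q+25]);print('collar',len(k),k.mean(0)+[r-25,q-25] if len(k) else '')
a=cv2.imread('pics/n_scene.png');b=cv2.imread('pics/n_side.png')
w=cv2.imread('pics/chk.png')[:240]
o=np.zeros((600,800,3),'u1');o[:360,:360]=cv2.resize(a,(360,360),interpolation=2);o[:360,400:760]=cv2.resize(b,(360,360),interpolation=2);o[360:600,:640]=w;cv2.imwrite('pics/last.png',o)
E
```

```text
screw w3 [ 676.  -107.3  127. ] scene [ 674.5 -107.   127. ]
screw w3 [ 675.3 -106.7  130. ] scene [ 675.5 -103.1  130. ]
tri (array([ 675.2, -106.8,  127.6]), np.float64(1.4))
tip scene [ 675.6 -101.3   79. ]
scene [([219.9, 189.9], 0.86), ([239.5, 266.1], 0.73)]
[np.float64(213.95547872886436), np.float64(230.54903808713755)]
collar 10 [216.3 229. ]
side [([168.6, 256.8], 0.66), ([203.2, 286.6], 0.85)]
[np.float64(173.2119789500489), np.float64(280.91311803874896)]
collar 14 [186.57142857 289.5       ]
wrist [([83.8, 336.9], 0.81)]
```

View pics/last.png

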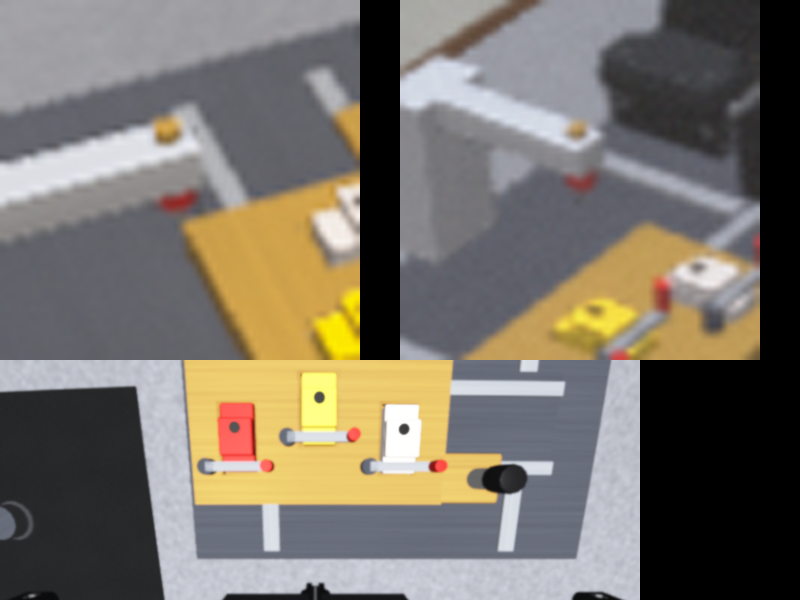

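All three levers look fully shut and all dots face up. Knob at (479,509) in the wrist panel. Needle: screw at scene crop (128,167) and side crop (130,176), with the tip in the side panel at (197,181).

```bash
python3 - <<'E'
from h import *
cs=ctrl.get_calibration('scene');cd=ctrl.get_calibration('side');c3=np.load('c3.npy',allow_pickle=True).item();c=np.load('cchk.npy',allow_pickle=True).item()
print('screw scene-side',tri(ray(cs,(204.4,227.8)),ray(cd,(164.7,279.3))),'w3-side',tri(ray(c3,(30.4,381.6)),ray(cd,(164.7,279.3))))
print('collar',tri(ray(cs,(216.5,229.7)),ray(cd,(173,280.2))))
print('tip side z79',atz(cd,(175.8,280.2),79))
# same-bias check: white dot with scene/side
print('white dot scene',atz(cs,(183+202/6,200+357/6),61),'side',atz(cd,(143+267/6,250+298/6),61),'yellow side',atz(cd,(143+310/6,250+195/6),61))
k=atz(c,(479-360,509),104);print('knob',k)
plan((k[0],k[1],130,PY),(k[0],k[1],74,PY))
E
```

```text
screw scene-side (array([ 675.3, -106.4,  129.1]), np.float64(1.8)) w3-side (array([ 675.3, -106.8,  129.9]), np.float64(0.2))
collar (array([ 674.8, -106. ,   92.1]), np.float64(5.6))
tip side z79 [ 678.7 -111.1   79. ]
white dot scene [ 594.2 -103.2   61. ] side [ 589.7 -107.3   61. ] yellow side [615.4 -38.6  61. ]
knob [ 549.3 -173.6  104. ]
t 61.6 pos [489.3 -31.8 186.8] yaw -0.025 op 0.2 gf 0.0
turn -0.0 shift [0.0635 0.1403 0.0568] rows 2.6
turn -0.0 shift [ 0.    -0.     0.056] rows 0.9
```

drive_tool([
  [0.4,0.021,0.0467,0.015,0],
  [0.4,0.021,0.0467,0.02,0],
  [0.4,0.0205,0.0467,0.02,0],
  [0.4,0,0,0.028,0],
  [0.4,0,0,0.028,0],
  [0.4,0,0,0,0],
  [0.1,0,0,0,0],
  [0.1,0,0,0,0],
  [0.1,0,0,0,0],
  [0.1,0,0,0,0],
])

```text
clock: 62.82
eef_pos: [549.2, -174.4, 77.6]
eef_rot: [3.139, -0.039, 0.004]
ft_force: [-0.6, -4.0, 3.3]
opening: 21.4
grasp_force: 30.0
```

```bash
python3 - <<'E'
from h import *
c=ctrl.get_calibration('wrist');im=shot('wrist','g1.png')
h=cv2.cvtColor(im,cv2.COLOR_BGR2HSV).astype(int);m=((h[...,1]<110)&(h[...,2]<120)).astype('u1');m[240:]=0
n,l,st,ce=cv2.connectedComponentsWithStats(m)
for i in range(1,n):
    if 50<st[i][4]<700: print(ce[i][::-1].round(1),st[i][4],atz(c,ce[i][::-1],61))
s=ctrl.read_state()['eef_pos'];print(s)
plan((s[0]+84.4,s[1]-.6,s[2],PY),(s[0]+58.5,s[1]-69.5,s[2],PY),(s[0]+79.3,s[1]-139.8,s[2],PY))
E
```

```text
[8.2 2. ] 77 [673.5 -17.3  61. ]
[23.6  3.5] 79 [666.2 -16.5  61. ]
[ 23.8 509.4] 83 [ 658.8 -275.9   61. ]
[ 61.1 269.4] 204 [ 643.5 -152.4   61. ]
[ 44.8 375.9] 80 [ 650.1 -207.6   61. ]
[ 44.8 491.8] 211 [ 648.9 -267.7   61. ]
[ 76.7 429.2] 104 [ 633.8 -235.8   61. ]
[120.6  53.4] 191 [616.9 -33.2  61. ]
[164.5 184.8] 173 [ 590.9 -102.4   61. ]
[171.2  23.2] 459 [589.7 -10.2  61. ]
[203.1 155.2] 149 [569.3 -82.8  61. ]
[233.8 286.8] 158 [ 548.9 -157.2   61. ]
[236.5  37.1] 228 [550.9  -9.7  61. ]
[235.9 593.2] 306 [ 542.4 -338.3   61. ]
[237.  227.4] 417 [ 547.8 -122.4   61. ]
[ 549.24899896 -174.29742687   77.57134421]
t 62.9 pos [ 549.2 -174.3   77.6] yaw -0.025 op 21.4 gf 30.0
turn -0.0 shift [ 0.0844 -0.0015 -0.    ] rows 1.4
turn -0.0 shift [-0.0242  0.0695 -0.    ] rows 1.2
turn -0.0 shift [ 0.0226  0.0698 -0.    ] rows 1.2
```

drive_tool([
  [0.1,0.008,0.0003,0,0],
  [0.1,0.012,0.0004,0,0],
  [0.1,0.012,0.0004,0,0],
  [0.1,0.012,0.0004,0,0],
  [0.1,0.012,0.0004,0,0],
  [0.1,0.012,0.0004,0,0],
  [0.1,0.01,0,0,0],
  [0.1,0.0065,0,0,0],
  [0.1,0,0,0,0],
])

```text
clock: 64.0
eef_pos: [633.8, -176.4, 77.5]
eef_rot: [-3.139, 0.039, -0.003]
ft_force: [-0.5, 3.5, 6.5]
opening: 21.7
grasp_force: 30.0
```

```bash
cat > dots.py <<'E'
from h import *
plan()
def dk(im,thr=120,hi=700):
    h=cv2.cvtColor(im,cv2.COLOR_BGR2HSV).astype(int);m=((h[...,1]<110)&(h[...,2]<thr)).astype('u1')
    n,l,st,ce=cv2.connectedComponentsWithStats(m);return [(ce[i][::-1],st[i][4]) for i in range(1,n) if 8<st[i][4]<hi]
import sys;E=[tuple(map(float,a.split(','))) for a in sys.argv[1:]]
for n in('wrist','side','scene'):
    c=ctrl.get_calibration(n);im=shot(n,'d_%s.png'%n)
    pr=[proj(c,(*e,61)) for e in E];print(n,'expect',np.round(pr,1).tolist())
    h=cv2.cvtColor(im,cv2.COLOR_BGR2HSV).astype(int);g=im.max(2).astype(float)
    for p,e in zip(pr,E):
        r,q=int(round(p[0])),int(round(p[1]));w=12 if n=='wrist' else 5
        if not(w<r<(240 if n=='wrist' else 400)-w and w<q<640-w):continue
        a=g[r-w:r+w+1,q-w:q+w+1];wt=np.clip(np.median(a)*.8-a,0,None)
        if wt.sum()>0:
            yy,xx=np.mgrid[-w:w+1,-w:w+1];rc=(r+(wt*yy).sum()/wt.sum(),q+(wt*xx).sum()/wt.sum());print(' ',np.round(rc,1),int((wt>0).sum()),'->',atz(c,rc,61),'want',e)
E
python3 dots.py 675.3,-106.7 701.3,-37.5 680.4,32.5
```

```text
t 64.0 pos [ 633.8 -176.4   77.5] yaw -0.025 op 21.7 gf 30.0
wrist expect [[164.7, 189.2], [120.7, 58.3], [162.6, -54.0]]
  [165.1 184.2] 256 -> [ 675.2 -103.9   61. ] want (675.3, -106.7)
  [120.4  54.2] 255 -> [701.5 -35.3  61. ] want (701.3, -37.5)
side expect [[180.7, 280.5], [187.6, 263.2], [199.0, 255.1]]
  [178.9 281.9] 15 -> [ 678.6 -119.1   61. ] want (675.3, -106.7)
  [188.7 263. ] 6 -> [697.3 -31.8  61. ] want (701.3, -37.5)
  [202.4 254.4] 23 -> [669.7  49.4  61. ] want (680.4, 32.5)
scene expect [[224.6, 230.3], [243.3, 229.6], [258.0, 247.3]]
  [222.8 228.6] 21 -> [ 676.8 -115.9   61. ] want (675.3, -106.7)
  [244.3 230. ] 10 -> [701.6 -33.3  61. ] want (701.3, -37.5)
  [256.4 246.3] 20 -> [680.7  26.3  61. ] want (680.4, 32.5)
```

drive_tool([
  [0.1,0,0.0015,0,0],
  [0.1,0,0.0012,0,0],
  [0.1,0,0,0,0],
])

```text
clock: 64.53
eef_pos: [633.8, -178.8, 77.5]
eef_rot: [-3.138, 0.039, -0.004]
ft_force: [-0.1, 3.0, 6.5]
opening: 21.5
grasp_force: 30.0
```

```bash
python3 dots.py 675.3,-106.7 701.3,-37.5|head -5; python3 - <<'E'
import sys;sys.path.insert(0,'.')
from h import *
c=ctrl.get_calibration('wrist');im=cv2.imread('pics/d_wrist.png')
h=cv2.cvtColor(im,cv2.COLOR_BGR2HSV).astype(int);m=((h[...,1]<110)&(h[...,2]<120)).astype('u1');m[240:]=0
n,l,st,ce=cv2.connectedComponentsWithStats(m)
for i in range(1,n):
    if 80<st[i][4]<300: print(ce[i][::-1].round(1),st[i],atz(c,ce[i][::-1],61))
# needle screw gold in wrist, z 128
print('screw expected',proj(c,(675.3,-106.7,129)),'tip',proj(c,(675.3,-106.7,79)))
E
```

```text
t 64.5 pos [ 633.8 -178.8   77.5] yaw -0.025 op 21.5 gf 30.0
wrist expect [[164.7, 185.0], [120.8, 54.2]]
  [164.6 184.8] 234 -> [ 675.4 -106.6   61. ] want (675.3, -106.7)
  [120.5  54.4] 252 -> [701.4 -37.7  61. ] want (701.3, -37.5)
side expect [[180.7, 280.5], [187.6, 263.2]]
[17.   2.4] [  0   0   8  30 159] [754.1 -20.4  61. ]
[120.5  54.4] [ 47 113  16  16 185] [701.4 -37.6  61. ]
[168.3 219.1] [216 127  10  80 251] [ 672.8 -125.6   61. ]
[172.8 214. ] [212 151   5  47  94] [ 670.3 -122.5   61. ]
[164.4 185. ] [178 157  15  15 179] [ 675.5 -106.8   61. ]
[233.9 286.7] [277 225  17  15 156] [ 633.4 -161.5   61. ]
[236.5  36.7] [ 13 233  44   7 229] [635.2 -13.2  61. ]
screw expected [np.float64(190.23624228928117), np.float64(115.22661856542996)] tip [np.float64(169.55359707748377), np.float64(171.69749739985983)]
```

```bash
python3 - <<'E'
from h import *
c=ctrl.get_calibration('wrist');im=cv2.imread('pics/d_wrist.png')
h=cv2.cvtColor(im,cv2.COLOR_BGR2HSV).astype(int);H,S,V=h[...,0],h[...,1],h[...,2]
for nm,m in(('red',((H<8)|(H>172))&(S>110)&(V>50)),('gold',(H>12)&(H<30)&(S>60))):
    m=m.astype('u1');w=np.zeros_like(m);w[130:240,60:215]=m[130:240,60:215]
    n,l,st,ce=cv2.connectedComponentsWithStats(w)
    for i in range(1,n):
        if st[i][4]>12: print(nm,ce[i][::-1].round(1),st[i].tolist(),'z129',atz(c,ce[i][::-1],129),'z95',atz(c,ce[i][::-1],95))
for r in range(154,200,3): print(r,' '.join('%3d'%v for v in V[r,110:200:3]))
E
```

```text
gold [158.   69.4] [60, 130, 18, 36, 176] z129 [687.4 -92.1 129. ] z95 [684.1 -67.1  95. ]
gold [189.9 107.9] [88, 174, 41, 34, 1100] z129 [ 675.5 -104.   129. ] z95 [668.8 -82.5  95. ]
gold [222.2 117.4] [60, 181, 155, 59, 4027] z129 [ 663.2 -105.5  129. ] z95 [653.1 -84.4  95. ]
gold [203.8 170.1] [168, 202, 5, 4, 17] z129 [ 669.7 -126.1  129. ] z95 [ 661.4 -110.8   95. ]
154 248 249 249 249 249 248 248 247 248 249 247 232 174 108 107 103 103 101 100 106 252 254 254 254 254 253 254 254 254 254
157 248 249 249 249 249 249 248 247 248 249 248 234 184 110 106 104 102 102 100 103 251 254 254 240 142 112 174 251 254 254
160 248 249 249 249 249 249 248 247 248 249 248 236 195 115 108 104 103 103 100 101 242 254 251  91  69  70  71 132 253 254
163 247 249 249 249 249 249 248 247 248 249 249 238 204 119 107 105 102 103  99 101 210 254 239  68  67  70  69  74 238 254
166 247 249 249 249 249 249 248 247 248 249 249 240 211 125 107 105 102 103 101 100 113 252 245  70  68  69  70  70 232 254
169 247 248 249 249 249 249 249 247 248 249 249 242 219 135 107 105 102 104 101 100  99 206 254 142  68
[... 560 characters left out ...]
 249 248 235 186 112 107 104 103 103 100 106 250 254 254 254 254 254 254 254 254
187 230 230 230 199  93  89 104 243 248 248 249 249 237 197 115 108 104 103 103 101 105 251 254 254 254 254 254 254 254 254
190 229 230 230 223 110  89  96 236 248 248 249 249 239 205 119 108 106 103 104 100 103 244 254 254 254 254 254 254 254 254
193 230 230 230 227 128  90 104 244 248 248 249 250 241 214 126 109 107 102 102 101 102 235 254 254 254 254 254 254 254 254
196 230 230 230 226 118  91 153 248 248 248 249 250 243 221 136 108 107 103 103 102 101 226 254 254 254 254 254 254 254 254
199 230 230 230 211 100 122 239 249 248 248 249 250 245 225 145 107 106 103 104 102 102 226 254 254 254 254 254 254 254 254
```

drive_tool([
  [0.1,0,0,0,0],
  [0.1,0,0,0,0],
  [0.1,0,0,0,0],
  [0.1,0,0,0,0],
  [0.1,0,0,0,0],
  [0.1,0,0,0,0],
  [0.1,0,0,0,0],
  [0.1,0,0,0,0],
  [0.1,0,0,0,0],
  [0.1,0,0,0,0],
])

```text
clock: 65.92
eef_pos: [633.8, -178.8, 77.6]
eef_rot: [-3.139, 0.039, -0.004]
ft_force: [0.5, 3.9, 6.3]
opening: 21.3
grasp_force: 30.0
```

drive_tool([
  [0.1,-0.003,0.008,0,0],
  [0.1,-0.004,0.012,0,0],
  [0.1,-0.004,0.012,0,0],
  [0.1,-0.004,0.012,0,0],
  [0.1,-0.004,0.012,0,0],
  [0.1,-0.003,0.009,0,0],
  [0.1,-0.0024,0.0047,0,0],
  [0.1,0,0,0,0],
  [0.1,0,0,0,0],
])

```text
clock: 67.05
eef_pos: [608.3, -248.8, 77.5]
eef_rot: [-3.14, 0.04, -0.007]
ft_force: [4.1, 2.6, 5.5]
opening: 21.6
grasp_force: 30.0
```

```bash
cat > d2.py <<'E'
from h import *
plan();c=ctrl.get_calibration('wrist');im=shot('wrist','d2.png')
h=cv2.cvtColor(im,cv2.COLOR_BGR2HSV).astype(int);m=((h[...,1]<110)&(h[...,2]<120)).astype('u1');m[240:]=0
n,l,st,ce=cv2.connectedComponentsWithStats(m)
for i in range(1,n):
    if 80<st[i][4]<300: print(ce[i][::-1].round(1),st[i].tolist(),atz(c,ce[i][::-1],61))
print('needle spot px',np.round(proj(c,(675.3,-106.7,61)),1))
cd=ctrl.get_calibration('side');s=shot('side','d2s.png');r,q=np.round(proj(cd,(675.3,-106.7,61))).astype(int);print(r,q);print(cv2.cvtColor(s,cv2.COLOR_BGR2HSV)[r-4:r+6,q-6:q+7,2])
E
python3 d2.py
```

```text
t 67.0 pos [ 608.3 -248.8   77.5] yaw -0.025 op 21.6 gf 30.0
[120.6  54. ] [47, 113, 15, 16, 188] [ 676.  -107.6   61. ]
[167.9 218.9] [216, 127, 10, 80, 220] [ 647.6 -195.5   61. ]
[164.5 185. ] [178, 157, 15, 15, 178] [ 650.  -176.7   61. ]
[190.5 617.3] [610, 182, 16, 17, 189] [ 628.9 -421.9   61. ]
[206.3 567.2] [560, 197, 19, 24, 97] [ 620.3 -393.9   61. ]
[233.9 286.6] [277, 225, 18, 15, 155] [ 607.9 -231.5   61. ]
[235.9 591.2] [572, 231, 46, 9, 282] [ 601.8 -411.1   61. ]
[236.5  37.1] [14, 233, 43, 7, 225] [609.9 -83.8  61. ]
needle spot px [122.   52.7]
181 281
[[171 185 193 194 193 186 197 198 195 192 194 194 197]
 [193 195 195 196 198 198 218 219 209 202 197 195 195]
 [195 196 198 204 192 190 209 234 241 237 224 209 197]
 [197 202 211 233 224 165 151 214 241 246 244 237 220]
 [203 223 235 243 242 227 233 242 246 247 245 240 202]
 [221 238 218 211 235 240 244 246 247 244 229 195 164]
 [195 232 221 187 185 189 220 238 241 220 179 165 162]
 [167 183 178 182 179 169 171 171 175 168 164 169 155]
 [178 177 169 167 156 158 154 148 157 167 163 147 171]
 [192 189 185 172 164 161 138 129 153 181 188 180 197]]
```

drive_tool([
  [0.1,0,0,0,0],
  [0.1,0,0,0,0],
  [0.1,0,0,0,0],
  [0.1,0,0,0,0],
  [0.1,0,0,0,0],
  [0.1,0,0,0,0],
  [0.1,0,0,0,0],
  [0.1,0,0,0,0],
  [0.1,0,0,0,0],
  [0.1,0,0,0,0],
])

```text
clock: 68.4
eef_pos: [608.3, -248.8, 77.5]
eef_rot: [-3.141, 0.039, -0.007]
ft_force: [3.8, 1.5, 5.6]
opening: 21.6
grasp_force: 30.0
```

drive_tool([
  [0.1,0.003,0.008,0,0],
  [0.1,0.004,0.012,0,0],
  [0.1,0.004,0.012,0,0],
  [0.1,0.004,0.012,0,0],
  [0.1,0.003,0.012,0,0],
  [0.1,0.0025,0.009,0,0],
  [0.1,0.0018,0.0039,0,0],
  [0.1,0,0,0,0],
  [0.1,0,0,0,0],
])

```text
clock: 69.53
eef_pos: [626.9, -318.8, 77.5]
eef_rot: [-3.141, 0.039, 0.001]
ft_force: [-2.7, 1.8, 9.2]
opening: 21.4
grasp_force: 30.0
```

```bash
python3 d2.py; python3 dots.py 675.3,-106.7
```

```text
t 69.5 pos [ 626.9 -318.8   77.5] yaw -0.025 op 21.4 gf 30.0
[120.4  53.4] [46, 113, 16, 16, 188] [ 694.6 -177.6   61. ]
[167.9 218.6] [215, 127, 11, 80, 286] [ 666.1 -265.4   61. ]
[173.5 213.7] [211, 151, 6, 47, 109] [ 663.1 -262.4   61. ]
[164.2 184.7] [177, 157, 16, 15, 186] [ 668.7 -246.7   61. ]
[233.9 286.6] [277, 225, 18, 15, 156] [ 626.5 -301.5   61. ]
[233.9 344.1] [337, 225, 19, 15, 186] [ 625.6 -334.9   61. ]
[236.5  37. ] [14, 233, 43, 7, 231] [ 628.4 -153.8   61. ]
[236.  592.9] [573, 232, 47, 8, 290] [ 620.2 -482.2   61. ]
needle spot px [159.7 -61.3]
181 281
[[197 192 195 193 190 186 192 192 193 193 190 186 178]
 [194 197 197 194 193 191 194 197 198 195 191 190 186]
 [195 196 194 196 184 178 184 206 220 220 206 198 190]
 [196 194 194 206 211 162 127 159 211 221 222 218 199]
 [195 195 191 213 219 191 162 196 220 224 223 222 196]
 [191 211 186 177 207 215 211 221 223 224 220 186 153]
 [188 210 201 163 159 158 182 214 222 222 178 139 140]
 [165 157 150 155 156 140 144 151 163 152 144 154 167]
 [166 147 141 140 132 121 128 135 137 138 152 172 155]
 [192 187 177 158 146 134 129 118 117 134 143 130 146]]
t 69.6 pos [ 626.9 -318.8   77.5] yaw -0.025 op 21.4 gf 30.0
wrist expect [[159.7, -61.3]]
side expect [[180.7, 280.5]]
  [184.7 281.7] 25 -> [656.  -87.7  61. ] want (675.3, -106.7)
scene expect [[224.6, 230.3]]
  [223.7 230.4] 31 -> [ 674. -110.   61.] want (675.3, -106.7)
```

drive_tool([
  [0.1,0.0014,0,0,0],
  [0.1,0,0,0,0],
  [0.1,0,0,0,0],
  [0.1,0,0,0,0],
  [0.1,0,0,0,0],
  [0.1,0,0,0,0],
  [0.1,0,0,0,0],
  [0.1,0,0,0,0],
  [0.1,0,0,0,0],
  [0.1,0,0,0,0],
  [0.1,0,0,0,0],
  [0.1,0,0,0,0],
])

```text
clock: 71.28
eef_pos: [628.1, -318.8, 77.5]
eef_rot: [-3.141, 0.039, 0.002]
ft_force: [-3.7, 1.4, 9.6]
opening: 21.1
grasp_force: 30.0
```

```bash
python3 d2.py|sed -n 1,6p; python3 -c "
from h import *
s=ctrl.read_state()['eef_pos'];plan((525,-172,s[2],PY))"
```

```text
t 71.3 pos [ 628.1 -318.8   77.5] yaw -0.025 op 21.1 gf 30.0
[120.4  53.4] [46, 113, 16, 16, 188] [ 695.8 -177.6   61. ]
[167.8 218.6] [215, 127, 11, 80, 292] [ 667.4 -265.5   61. ]
[173.5 213.7] [211, 151, 6, 47, 109] [ 664.2 -262.4   61. ]
[164.2 184.7] [177, 157, 16, 15, 186] [ 669.9 -246.7   61. ]
[234.  286.7] [277, 225, 18, 15, 154] [ 627.6 -301.6   61. ]
t 71.4 pos [ 628.1 -318.8   77.5] yaw -0.025 op 21.8 gf 30.0
turn -0.0 shift [-0.1068 -0.1441 -0.    ] rows 2.9
```

drive_tool([
  [0.1,-0.006,-0.008,0,0],
  [0.1,-0.0089,-0.012,0,0],
  [0.1,-0.0089,-0.012,0,0],
  [0.1,-0.0089,-0.012,0,0],
  [0.1,-0.0089,-0.012,0,0],
  [0.1,-0.0089,-0.012,0,0],
  [0.1,-0.0089,-0.012,0,0],
  [0.1,-0.0089,-0.012,0,0],
  [0.1,-0.0089,-0.012,0,0],
  [0.1,-0.0089,-0.012,0,0],
  [0.1,-0.0089,-0.012,0,0],
  [0.1,-0.0075,-0.01,0,0],
  [0.1,-0.004,-0.006,0,0],
  [0.1,0,0,0,0],
])

```text
clock: 73.12
eef_pos: [526.7, -172.7, 77.5]
eef_rot: [3.14, -0.039, 0.005]
ft_force: [1.7, 0.3, 7.6]
opening: 21.4
grasp_force: 30.0
```

Then I ease it onto the stops, one axis at a time.

drive_tool([
  [0.1,-0.002,0,0,0],
  [0.1,-0.002,0,0,0],
  [0.1,-0.002,0,0,0],
  [0.1,-0.002,0,0,0],
  [0.1,0,0,0,0],
])

```text
clock: 73.75
eef_pos: [521.7, -172.5, 77.6]
eef_rot: [3.14, -0.041, 0.017]
ft_force: [12.1, -1.2, -0.7]
opening: 21.3
grasp_force: 30.0
```

drive_tool([
  [0.1,0,-0.0015,0,0],
  [0.1,0,-0.0015,0,0],
  [0.1,0,-0.0015,0,0],
  [0.1,0,0,0,0],
])

```text
clock: 74.25
eef_pos: [521.8, -168.9, 77.6]
eef_rot: [3.138, -0.04, 0.016]
ft_force: [13.0, -3.5, -1.4]
opening: 21.4
grasp_force: 30.0
```

drive_tool([
  [0.1,0,-0.0015,0,0],
  [0.1,0,-0.0015,0,0],
  [0.1,0,-0.001,0,0],
  [0.1,0,0,0,0],
])

```text
clock: 74.75
eef_pos: [521.8, -167.3, 77.6]
eef_rot: [3.133, -0.039, 0.017]
ft_force: [12.5, -12.3, -3.4]
opening: 21.5
grasp_force: 30.0
```

drive_tool([
  [0.1,-0.001,-0.001,0,0],
  [0.1,0,0,0,0],
  [0.1,0,0,0,0],
  [0.4,0,0,0,0],
  [0.4,0,0,0,0],
  [0.4,0,0,0,0],
  [0.4,0,0,-0.02,0],
  [0.4,0,0,-0.04,0],
  [0.4,-0.02,-0.045,-0.03,0],
  [0.4,-0.02,-0.045,-0.02,0],
  [0.4,-0.01,-0.04,0,0],
  [0.4,0,0,0,0],
  [0.4,0,0,0,0],
])

```text
clock: 76.38
eef_pos: [470.2, -31.7, 186.7]
eef_rot: [3.141, -0.039, 0.002]
ft_force: [-0.0, -0.3, 0.2]
opening: 38.1
grasp_force: 0.0
```

```bash
python3 chk.py | grep -v "\-2[0-9][0-9]"
```

```text
t 76.4 pos [470.2 -31.7 186.7] yaw -0.025 op 38.1 gf 0.0
posts
[ 82.8 225.7] 1859 [564.1  38.   72. ]
[ 86.2 340.3] 116 [559.1 -53.7  72. ]
[116.6 254.5] 116 [537.1  16.6  72. ]
[117.  424.4] 148 [ 533.4 -122.5   72. ]
dark
[ 49.1 306.3] 66 z57 [590.4 -27.   57. ] z61 [589.6 -27.1  61. ]
[ 78.2 222.6] 61 z57 [569.4  44.   57. ] z61 [568.9  43.   61. ]
[ 80.2 390.3] 66 z57 [564.1 -97.   57. ] z61 [563.7 -96.2  61. ]
[232.9 270. ] 244 z57 [431.5  11.8  57. ] z61 [432.8  11.2  61. ]
[232.9 359.8] 240 z57 [429.3 -72.   57. ] z61 [430.7 -71.4  61. ]
[236.6 433.2] 520 z57 [ 423.8 -140.9   57. ] z61 [ 425.3 -139.5   61. ]
```

```bash
python3 -c "
from h import *
print(ctrl.job_done())"
```

```text
the job is handed in; nothing more can be done
None
```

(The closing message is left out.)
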